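Reload the spring tray dispenser

TASK

Put the two sorting trays back in the spring-loaded dispenser, the white one first and the blue one on top of it. Press each tray down against the spring, slide it fully home under the yellow catches and let it rise until they hold it, and let go of the white tray so held before you load the blue one. Leave everything else on the table where it is.

Things in the scene. Friction and masses are not known exactly. Their poses are not given: they have to be found in the camera images.
- dispenser: spring tray dispenser, fixed, its place and yaw vary. Lengths in mm in its frame: origin on the table under the centre of a fully home tray, x = way in which trays slide in (away from the robot), z up. Aluminium side guides, inner faces at y +-65, x -65 to 70, top z 92. Two back stops: front face x 65, |y| 20 to 50. Foot 150 x 150 x 8.
- platform_top (a point): centre of the top of the grey platform, 130 (x) x 118 (y), always level, on a vertical spring. Empty: 92 mm above the table; can sink to 20. The spring pushes up 3 N when up and 0.11 N more per mm sunk, less the weight of the trays on it.
- catches (a point): midway between the two yellow catches (each 30 wide, at dispenser y +-35), on their underside at z 104, at x 60; axes as the dispenser. They reach over x 48 to 73, top z 112. Each has a tooth hanging to z 99 at x 48 to 53: a tray goes in short of the teeth (tray x -30), whole rim pressed below z 99, slid to the back stops, then let rise so the far rim sits behind the teeth, against the catch.
- canopy_edge (a point): middle of the underside of the dark blue front edge of the clear canopy over the far part of the dispenser, at dispenser x 8, z 155. The canopy reaches to x 73, y +-78, top z 167, posts at its far corners. A gripper pointing straight down at a tray's rib meets it: lean the gripper back, towards dispenser -x, by about 30 to 35 deg.
- white_rib (a point): white tray's rib: top centre of the upright grip rib, 10 thick (y), 60 long (along tray x), 28 above the tray floor, level with the rim, on the tray's centre; hold it at its middle or up to 10 nearer tray -x. A compartment 49 wide on each side takes a finger: open the gripper only part way so that both fit inside the rim.
- blue_rib (a point): blue tray's rib: top centre of the upright grip rib, 10 thick (y), 60 long (along tray x), 28 above the tray floor, level with the rim, on the tray's centre; hold it at its middle or up to 10 nearer tray -x. A compartment 49 wide on each side takes a finger: open the gripper only part way so that both fit inside the rim.
- white_tray: white sorting tray, 130 long (x) x 120 wide (y) x 32 high, 0.2 kg, rim 6 thick, floor 4 thick, low cross divider (10 above the floor) at x -34. Origin: centre of underside, z up, +x points away from the robot within 25 deg. Starts left or right of the dispenser. A home tray's underside is at dispenser z 72 (40 with another on top).
- blue_tray: blue sorting tray, 130 long (x) x 120 wide (y) x 32 high, 0.2 kg, rim 6 thick, floor 4 thick, low cross divider (10 above the floor) at x -34. Origin: centre of underside, z up, +x points away from the robot within 25 deg. Starts left or right of the dispenser. A home tray's underside is at dispenser z 72 (40 with another on top).
- mug: bystander, to be left alone: white mug, 80 wide, 90 high; origin centre of the underside
- jar: bystander, to be left alone: brown jar with black lid, 70 wide, 120 high; origin centre of the underside
- bowl: bystander, to be left alone: white bowl, 100 wide, 50 high; origin centre of the underside
- spoon: bystander, to be left alone: steel spoon, 150 long, lying flat; origin about its middle, on the underside
- tin: bystander, to be left alone: plain metal can, 64 wide, 100 high; origin centre of the underside
- cup: bystander, to be left alone: terracotta cup, 72 wide, 60 high; origin centre of the underside
Things that resemble listed ones, but are neither listed nor needed, are in the scene too. What is meant by the blue_tray is not green, and is the larger of those in its own colour. There is more than one size of the white_tray; the one meant has the size given above.

How it is judged:
On the way:
1. the white tray alone is in the dispenser, held up under the catches behind their teeth, and let go (x of white_tray in the frame of dispenser between -0.01 and 0.005 m and y of white_tray in the frame of dispenser between -0.009 and 0.009 m and z of white_tray in the frame of dispenser between 0.0692 and 0.0748 m and angle between white_tray's own z axis and vertical below 0.05 rad and linear speed of white_tray below 0.03 m/s and contact force between white_tray and the fingers below 0.1 N and horizontal distance between blue_tray and dispenser above 0.15 m), for 0.2 s.
At the end, for the whole second after the job is handed in: The blue tray is held under the catches (underside 72 mm above the dispenser's foot, within 2.8 mm), the white tray lies directly beneath it (40 mm, within 4 mm); both between 10 mm short of and 5 mm past the fully home position, within 9 mm sideways, level within 3 degrees, at rest and let go (x of blue_tray in the frame of dispenser between -0.01 and 0.005 m and y of blue_tray in the frame of dispenser between -0.009 and 0.009 m and z of blue_tray in the frame of dispenser between 0.0692 and 0.0748 m and angle between each of blue_tray, white_tray's own z axis and vertical below 0.05 rad and linear speed of each of blue_tray, white_tray below 0.03 m/s and x of white_tray in the frame of dispenser between -0.01 and 0.005 m and y of white_tray in the frame of dispenser between -0.009 and 0.009 m and z of white_tray in the frame of dispenser between 0.036 and 0.044 m and contact force between blue_tray and the fingers below 0.1 N); the robot touches nothing.
It fails at once if a bystander (mug, jar, bowl, spoon, tin or cup) is moved more than 25 mm (distance of any of mug, jar, bowl, spoon, tin, cup from where it was at the start of the episode above 0.025 m).
It also fails if it takes over 72 s, if anything falls off the work surface, if the arm or the gripper's body presses on something with over 40 N, if the wrist force passes 120 N, or if a joint passes its speed limit or range.

ROBOT

A 6-joint arm with a two-finger parallel gripper is mounted at the origin on the work surface. World frame = base frame: x ahead of the robot, y to its left, z up, the work surface at z = 0. Lengths are in m, angles in rad, forces in N, time in s.
With the tool pointing down it reaches from about 0.35 to 0.85 m from the base axis. Payload 8.1 kg.
Tool frame: the origin (TCP) lies midway between the tips of the shut fingers; the grasp point (between the pads) lies 19 mm behind it (robot.tcp_to_grasp is the distance from the TCP to the grasp point, in m); z points along the fingers, y is the direction in which the jaws open and shut (so a half turn about z gives the same grasp; the last joint's range is limited). The gripper opens to 93 mm and grips with 3 to 60 N. Pads are 15 mm wide; open, the fingers measure 128 mm over their backs; the gripper's body (75 mm by 188 mm) begins 65 mm behind the grasp point.
Start: joints at [1.191, 0.13, 1.488, -0, 1.523, -0.085], TCP at [0.174, 0.574, 0.219] pointing down, gripper open.
Joint ranges: [-2.96, 2.96], [-0.89, 2.26], [0.02, 2.5], [-1.34, 4.48], [0, 2.73], [-2.66, 2.66]. Speed limits (rad/s): [2.39, 2.39, 2.79, 3.14, 3.14, 3.14].

INTERFACE

Orientations are given as a rotation vector (axis times angle).
In Python, from plant import robot gives the robot as it stands.
- The arm moves only by the tool send_rows, never from a script. Its argument "series" is a list of rows, each an object of numbers: "wx", "wy", "wz": the turn, a rotation vector about the world's x, y, z in rad; "dx", "dy", "dz": the shift along the world's x, y, z in cm; "fingers": the closure in counts, from 0 (fully open) to 255 (shut). In form: [{"wx": .., "wy": .., "wz": .., "dx": .., "dy": .., "dz": .., "fingers": ..}, ...]. A call has 1 to 20 rows; each row shifts and turns the pose as measured when the row begins; what a row does not reach is not made up. A row lasts 1/12 s, in which the tool goes at most 41.7 mm and 7.16 degrees, less where a joint would pass 70% of its speed; a pose out of reach is approached as far as the arm can. A call is refused whole if a number of a shift passes 4.17 or a number of a turn 0.125, either way. A call with a gripper value outside its range is refused whole. The fingers move at their own pace and stop on an object; "newtons" is the grip in N (left out, the last holds). Time passes only in rows, so rows that do not move let the fingers close. It gives the time, the measured TCP pose, the force and the opening at its end, in the units of the state.
- robot.read_state(): the state, without advancing time (a new reading comes with each control period).
- robot.read_camera(name): name is "scene" or "top" or "wrist"; returns the picture (480x640x3 uint8, red, green, blue); there is no depth.
- robot.camera_info(name): a dict with "intrinsics" (3x3 intrinsics, pixels), "extrinsics" (4x4, takes a point from world to camera coordinates); the wrist camera has in their place "tool_from_camera" (4x4, takes a point from camera to tool coordinates, whose origin is the TCP and whose axes are the flange's). Camera axes: x right, y up, looking along -z (the intrinsics and any distortion apply to the point x, -y, -z); pixel columns grow to the right and rows downward; lengths in m; the calibration is good to about 2 mm. A picture is of the moment at which its call begins: read the wrist's pose just before it. camera_info takes no time and is no camera call.
- robot.close_job(): hands the job in, once; it reports no verdict.
The state is a dict: "t": time; "q": joint angles; "dq": joint speeds; "joint_torque": joint torques, N m; "tool_pos": TCP position; "orientation": TCP orientation; "force": force on the tool from outside, world axes, zero at the start; "wrist_torque": the same for the moment, N m; "opening": finger opening in m.
Only numpy, scipy, OpenCV 4.12 (cv2) and the standard library are available. Lean on these libraries where they do the work, as an engineer would, in place of code of your own. Each camera call takes 0.05 s, during which the arm holds its last target.

## Working session

There is one attempt and no reset: what is moved stays moved. The work goes in short steps, Python scripts to look and compute and a tool call to move; the robot and the scene stay as the last step left them, time stands still between calls to the robot, and variables do not carry over. Pictures are saved under pics/ and viewed, and the job is handed in when it is done.

Besides the shell and the picture viewer there is one more tool, called after "Call:" in YAML: its name, and indented under it one key for each argument. send_rows: Moves the arm, as the interface text tells. Its arguments: {"type":"object","properties":{"series":{"type":"array","items":{"type":"object","properties":{"wx":{"type":"number"},"wy":{"type":"number"},"wz":{"type":"number"},"dx":{"type":"number"},"dy":{"type":"number"},"dz":{"type":"number"},"fingers":{"type":"number"}}}},"newtons":{"type":"number"}},"required":["series"]}

```bash
mkdir -p pics; ls; python3 - <<'E'
from plant import robot
import cv2, numpy as np
np.set_printoptions(precision=4,suppress=True)
print(robot.read_state(), robot.tcp_to_grasp)
for n in ["scene","top","wrist"]:
    print(n,robot.camera_info(n))
for n in ["scene","top"]:
    cv2.imwrite(f"pics/{n}0.png",robot.read_camera(n)[:,:,::-1])
E
```

```text
pics
{'t': 0.0, 'q': array([ 1.1906,  0.1312,  1.4893,  0.    ,  1.523 , -0.0854]), 'dq': array([ 0.0006, -0.0004,  0.0012, -0.0016, -0.0006, -0.0004]), 'joint_torque': array([ -0.0014, -55.9851, -49.1766,   0.0767,   0.0353,  -0.0001]), 'tool_pos': array([0.1741, 0.5736, 0.2176]), 'orientation': array([-0.4613, -3.1071,  0.0028]), 'force': array([ 0.3581, -0.161 , -0.5207]), 'wrist_torque': array([ 0.0114, -0.012 , -0.0307]), 'opening': 0.09297814852052828} 0.0188
scene {'intrinsics': array([[512.1064,   0.    , 314.8316],
       [  0.    , 512.1064, 239.6147],
       [  0.    ,   0.    ,   1.    ]]), 'extrinsics': array([[ 0.8565,  0.5158,  0.0201, -0.515 ],
       [-0.3417,  0.5373,  0.771 ,  0.1437],
       [ 0.3869, -0.6673,  0.6365, -1.5611],
       [ 0.    ,  0.    ,  0.    ,  1.    ]])}
top {'intrinsics': array([[519.1741,   0.    , 326.2267],
       [  0.    , 519.1741, 234.6448],
       [  0.    ,   0.    ,   1.    ]]), 'extrinsics': array([[-0.0029, -1.    , -0.007 , -0.0301],
       [ 0.9987, -0.0033,  0.0517, -0.5954],
       [-0.0517, -0.0069,  0.9986, -1.398 ],
       [ 0.    ,  0.    ,  0.    ,  1.    ]])}
wrist {'intrinsics': array([[417.8021,   0.    , 321.2475],
       [  0.    , 417.8021, 242.5607],
       [  0.    ,   0.    ,   1.    ]]), 'tool_from_camera': array([[ 0.0009,  0.9585,  0.2852,  0.08  ],
       [ 1.    , -0.0011,  0.0005,  0.0005],
       [ 0.0008,  0.2852, -0.9585, -0.1647],
       [ 0.    ,  0.    ,  0.    ,  1.    ]])}
```

View pics/scene0.png

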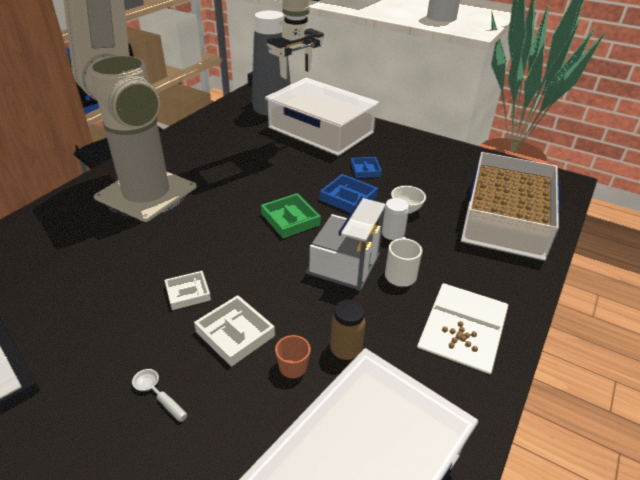

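View pics/top0.png

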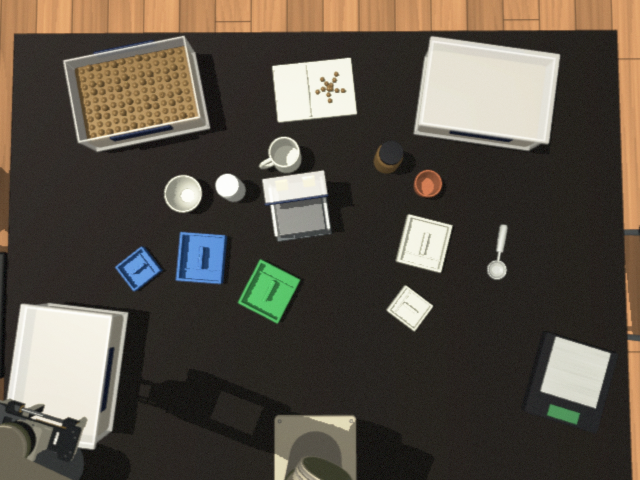

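```bash
python3 - <<'E'
import cv2
im=cv2.imread("pics/top0.png")
a=im[200:300,375:475]; b=im[215:315,150:250]; c=im[150:250,250:350]
out=cv2.hconcat([cv2.resize(x,(400,400),interpolation=cv2.INTER_CUBIC) for x in (b,a)])
cv2.imwrite("pics/crop1.png",out)
cv2.imwrite("pics/crop2.png",cv2.resize(c,(600,600),interpolation=cv2.INTER_CUBIC))
s=cv2.imread("pics/scene0.png")[190:300,295:405]
cv2.imwrite("pics/crop3.png",cv2.resize(s,(600,600),interpolation=cv2.INTER_CUBIC))
E
```

```text
(no output)
```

View pics/crop1.png

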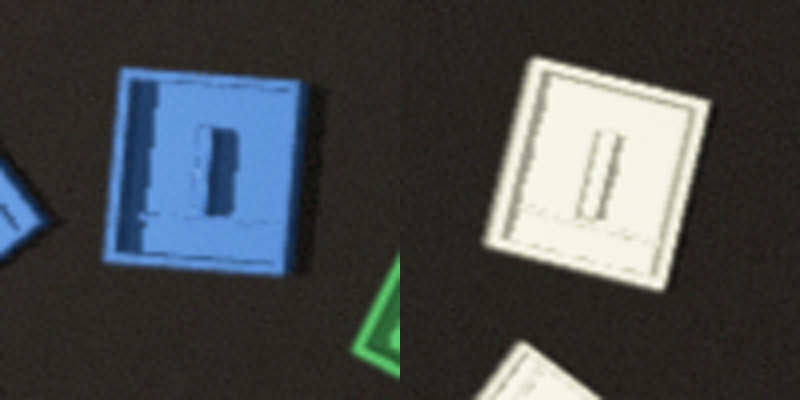

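View pics/crop2.png

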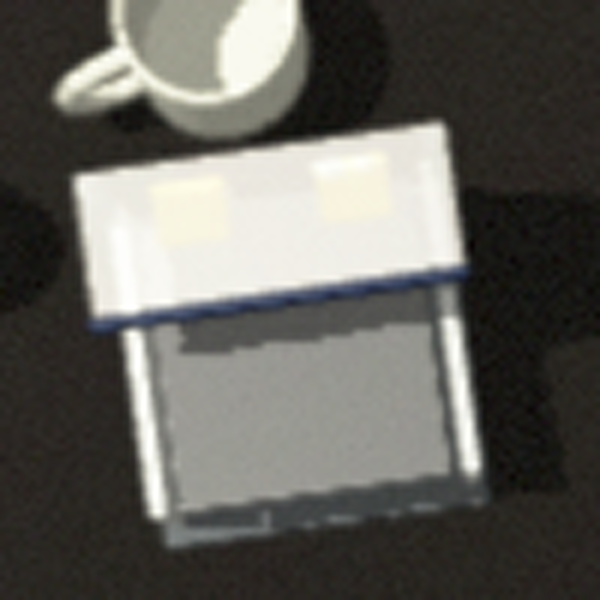

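View pics/crop3.png

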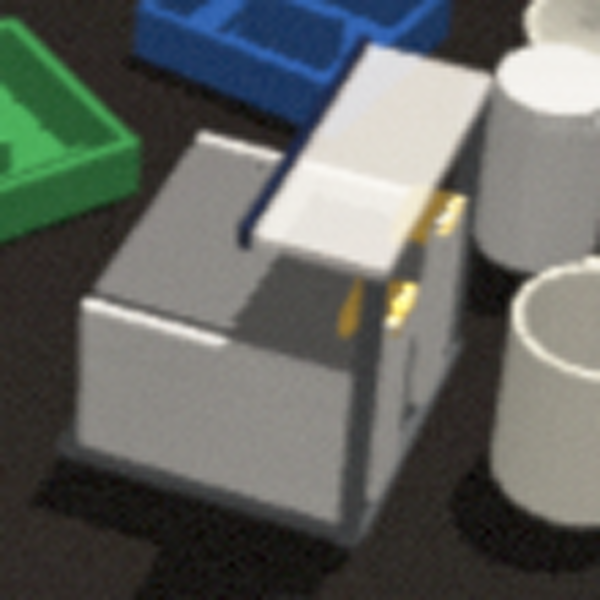

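```bash
cat > h.py <<'E'
import numpy as np, cv2
from plant import robot
from scipy.optimize import least_squares, minimize
np.set_printoptions(precision=4,suppress=True)
CI={n:robot.camera_info(n) for n in("scene","top","wrist")}
def proj(n,P,E=None):
    K=CI[n]["intrinsics"]; E=CI[n]["extrinsics"] if E is None else E
    p=np.atleast_2d(P)@E[:3,:3].T+E[:3,3]
    return np.c_[K[0,0]*p[:,0]/-p[:,2]+K[0,2], K[1,1]*p[:,1]/p[:,2]+K[1,2]]
def place(pose,P):
    x,y,a=pose; c,s=np.cos(a),np.sin(a); P=np.atleast_2d(P)
    return np.c_[x+c*P[:,0]-s*P[:,1], y+s*P[:,0]+c*P[:,1], P[:,2]]
def box(x0,x1,y0,y1,z0,z1):
    return np.array([[x,y,z] for x in(x0,x1) for y in(y0,y1) for z in(z0,z1)])
def hullmask(pts,shape=(480,640),S=8):
    h=cv2.convexHull(np.round((pts+0.5)*S-0.5).astype(np.int32))
    return h
E
cat > fit.py <<'E'
from h import *
ims={n:cv2.imread(f"pics/{n}0.png") for n in("scene","top")}
TB=box(-.065,.065,-.06,.06,0,.032)
def seg(n,kind,rect):
    x0,y0,x1,y1=rect; im=ims[n]; hsv=cv2.cvtColor(im,cv2.COLOR_BGR2HSV)
    m=((hsv[...,0]>95)&(hsv[...,0]<130)&(hsv[...,1]>110)&(hsv[...,2]>50)) if kind=="b" else (hsv[...,2]>75)
    z=np.zeros(m.shape,bool); z[y0:y1,x0:x1]=m[y0:y1,x0:x1]
    return z[y0:y1,x0:x1].astype(np.uint8)
def fit(masks,init):
    S=8
    def cost(v):
        c=0
        for n,rect,m in masks:
            x0,y0,x1,y1=rect
            p=proj(n,place(v,TB))-[x0,y0]
            h=cv2.convexHull(np.round(((p+.5)*S-.5)*16).astype(np.int32))
            im=np.zeros(((y1-y0)*S,(x1-x0)*S),np.uint8)
            cv2.fillConvexPoly(im,h,255,shift=4)
            r=cv2.resize(im,(x1-x0,y1-y0),interpolation=cv2.INTER_AREA)/255.
            c+=np.abs(r-m).sum()
        return c
    b=minimize(cost,init,method="Nelder-Mead",options=dict(initial_simplex=[init,init+np.array([.01,0,0]),init+np.array([0,.01,0]),init+np.array([0,0,.08])]))
    b=minimize(cost,b.x,method="Nelder-Mead",options=dict(initial_simplex=[b.x,b.x+[.004,0,0],b.x+[0,.004,0],b.x+[0,0,.03]]))
    return b.x,b.fun
R={"b":{"top":(165,222,240,295),"scene":(315,170,381,215)},"w":{"top":(390,205,462,280),"scene":(185,290,280,370)}}
ini={"b":np.array([.53,.30,0]),"w":np.array([.56,-.31,-.2])}
for k in "bw":
    M=[(n,R[k][n],seg(n,k,R[k][n])) for n in("top","scene")]
    for nm,MM in(("top",M[:1]),("both",M),("scene",M[1:])):
        print(k,nm,*fit(MM,ini[k]))
    for n,r,m in M: print(n,m.sum())
# dispenser
def c2(x,y): return np.array([(x+.5)/6-.5+250,(y+.5)/6-.5+150])
def c3(x,y): s=110/600; return np.array([(x+.5)*s-.5+295,(y+.5)*s-.5+190])
obs=[("top",(.008,.078,.155),c2(90,330)),("top",(.008,-.078,.155),c2(470,277)),
("top",(-.065,.065,.092),c2(166,517)),("top",(-.065,-.065,.092),c2(463,476)),
("top",(-.075,.075,.008),c2(168,547)),("top",(-.075,-.075,.008),c2(488,502)),
("top",(.073,.078,.167),c2(74,175)),("top",(.073,-.078,.167),c2(443,123)),
("scene",(.008,-.078,.155),c3(245,247)),
("scene",(.008,.078,.167),c3(367,40)),("scene",(.073,.078,.167),c3(493,75)),("scene",(.073,-.078,.167),c3(385,272)),
]
def res(v): return np.concatenate([(proj(n,place(v,P))[0]-o) for n,P,o in obs])
r=least_squares(res,[.65,.05,.1],loss="soft_l1")
print(r.x); print(res(r.x).reshape(-1,2))
E
python3 fit.py
```

```text
b top [ 0.534   0.3081 -0.0803] 65.66274509803921
b both [ 0.5335  0.3084 -0.0781] 489.9921568627451
b scene [ 0.5312  0.3103 -0.0875] 402.2862745098039
top 2342
scene 1570
w top [ 0.5716 -0.2955 -0.2641] 140.15686274509804
w both [ 0.5704 -0.2945 -0.2553] 730.5764705882353
w scene [ 0.5699 -0.2941 -0.2455] 581.9098039215686
top 2407
scene 3818
[0.6639 0.0387 0.1346]
[[ 0.6501  0.5276]
 [ 0.0772  0.6645]
 [-0.2651 -0.7294]
 [ 0.2238 -0.8231]
 [-0.6118 -0.0478]
 [ 0.35   -0.0716]
 [-0.7739 -0.3839]
 [ 0.9113 -0.4721]
 [-1.4658  0.4475]
 [-0.8369 -1.1442]
 [ 1.0552 -1.1745]
 [ 0.1639 -0.632 ]]
```

```bash
cat >> h.py <<'E'
from scipy.spatial.transform import Rotation as Ro
L=0.0188
def Rt(yaw,lean=np.deg2rad(33)):
    return Ro.from_euler("z",yaw)*Ro.from_euler("y",-lean)*Ro.from_matrix(np.diag([-1.,1,-1]))
def target(pose,g,lean=np.deg2rad(33)):
    """pose (x,y,yaw) of frame, g grasp point in frame"""
    R=Rt(pose[2],lean); return place(pose,g)[0]+L*R.apply([0,0,1]),R
def delta(pose,g,lean=np.deg2rad(33)):
    s=robot.read_state(); p,R=target(pose,g,lean)
    d=(p-s["tool_pos"])*100; w=(R*Ro.from_rotvec(s["orientation"]).inv()).as_rotvec()
    print("t",s["t"],"d cm",d,"w",w,"rows",np.abs(d).max()/4.17,np.linalg.norm(d)/4.17,np.linalg.norm(w)/.125,"open",s["opening"])
    return d,w
W=np.array([.5712,-.2950,-.252]); B=np.array([.5338,.3083,-.080]); D=np.array([.6639,.0387,.1346])
E
python3 -c "
from h import *
delta(W,[-.006,0,.15])"
```

```text
t 0.1 d cm [ 40.1176 -86.9694  -8.3483] w [-0.1541 -0.5552  0.0421] rows 20.855968432226405 23.05502184901359 4.621391344126088 open 0.09272870234205657
```

Call:
send_rows:
  series:
    - {"dx": 1.7,"dy": -3.7,"fingers": 137}
    - {"dx": 1.7,"dy": -3.7,"fingers": 137}
    - {"dx": 1.7,"dy": -3.7,"fingers": 137}
    - {"dx": 1.7,"dy": -3.7,"fingers": 137}
    - {"dx": 1.7,"dy": -3.7,"fingers": 137}
    - {"dx": 1.7,"dy": -3.7,"fingers": 137}
    - {"dx": 1.7,"dy": -3.7,"fingers": 137}
    - {"dx": 1.7,"dy": -3.7,"fingers": 137}
    - {"dx": 1.7,"dy": -3.7,"fingers": 137}
    - {"dx": 1.7,"dy": -3.7,"fingers": 137}
    - {"dx": 1.7,"dy": -3.7,"fingers": 137}
    - {"dx": 1.7,"dy": -3.7,"fingers": 137}
    - {"dx": 1.7,"dy": -3.7,"wy": -0.07,"wx": -0.02,"fingers": 137}
    - {"dx": 1.7,"dy": -3.7,"wy": -0.07,"wx": -0.02,"fingers": 137}
    - {"dx": 1.7,"dy": -3.7,"wy": -0.07,"wx": -0.02,"fingers": 137}
    - {"dx": 1.7,"dy": -3.7,"wy": -0.07,"wx": -0.02,"fingers": 137}
    - {"dx": 1.7,"dy": -3.7,"wy": -0.07,"wx": -0.02,"fingers": 137}
    - {"dx": 1.7,"dy": -3.7,"wy": -0.07,"wx": -0.02,"fingers": 137}
    - {"dx": 1.7,"dy": -3.7,"wy": -0.07,"wx": -0.02,"fingers": 137}
    - {"dx": 1.7,"dy": -3.7,"wy": -0.07,"wx": -0.02,"fingers": 137}
  newtons: 60

```text
schema error: expected keys wx, wy, wz, dx, dy, dz, fingers
```

```bash
python3 -c "
from h import *
delta(W,[-.006,0,.15])"
```

```text
t 0.1 d cm [ 40.1176 -86.9694  -8.3483] w [-0.1541 -0.5552  0.0421] rows 20.855968432226405 23.05502184901359 4.621391344126088 open 0.09272870234205657
```

All keys are needed.

Call:
send_rows:
  series:
    - {"wx": 0,"wy": 0,"wz": 0,"dx": 1.7,"dy": -3.7,"dz": 0,"fingers": 137}
    - {"wx": 0,"wy": 0,"wz": 0,"dx": 1.7,"dy": -3.7,"dz": 0,"fingers": 137}
    - {"wx": 0,"wy": 0,"wz": 0,"dx": 1.7,"dy": -3.7,"dz": 0,"fingers": 137}
    - {"wx": 0,"wy": 0,"wz": 0,"dx": 1.7,"dy": -3.7,"dz": 0,"fingers": 137}
    - {"wx": 0,"wy": 0,"wz": 0,"dx": 1.7,"dy": -3.7,"dz": 0,"fingers": 137}
    - {"wx": 0,"wy": 0,"wz": 0,"dx": 1.7,"dy": -3.7,"dz": 0,"fingers": 137}
    - {"wx": 0,"wy": 0,"wz": 0,"dx": 1.7,"dy": -3.7,"dz": 0,"fingers": 137}
    - {"wx": 0,"wy": 0,"wz": 0,"dx": 1.7,"dy": -3.7,"dz": 0,"fingers": 137}
    - {"wx": 0,"wy": 0,"wz": 0,"dx": 1.7,"dy": -3.7,"dz": 0,"fingers": 137}
    - {"wx": 0,"wy": 0,"wz": 0,"dx": 1.7,"dy": -3.7,"dz": 0,"fingers": 137}
    - {"wx": 0,"wy": 0,"wz": 0,"dx": 1.7,"dy": -3.7,"dz": 0,"fingers": 137}
    - {"wx": 0,"wy": 0,"wz": 0,"dx": 1.7,"dy": -3.7,"dz": 0,"fingers": 137}
    - {"wx": -0.02,"wy": -0.07,"wz": 0,"dx": 1.7,"dy": -3.7,"dz": 0,"fingers": 137}
    - {"wx": -0.02,"wy": -0.07,"wz": 0,"dx": 1.7,"dy": -3.7,"dz": 0,"fingers": 137}
    - {"wx": -0.02,"wy": -0.07,"wz": 0,"dx": 1.7,"dy": -3.7,"dz": 0,"fingers": 137}
    - {"wx": -0.02,"wy": -0.07,"wz": 0,"dx": 1.7,"dy": -3.7,"dz": 0,"fingers": 137}
    - {"wx": -0.02,"wy": -0.07,"wz": 0,"dx": 1.7,"dy": -3.7,"dz": 0,"fingers": 137}
    - {"wx": -0.02,"wy": -0.07,"wz": 0,"dx": 1.7,"dy": -3.7,"dz": 0,"fingers": 137}
    - {"wx": -0.02,"wy": -0.07,"wz": 0,"dx": 1.7,"dy": -3.7,"dz": 0,"fingers": 137}
    - {"wx": -0.02,"wy": -0.07,"wz": 0,"dx": 1.7,"dy": -3.7,"dz": 0,"fingers": 137}
  newtons: 60

```text
t: 1.77
tool_pos: [0.5079, -0.1861, 0.2094]
orientation: [0.366, 2.517, -0.138]
force: [0.8, 0.2, -0.3]
opening: 0.0432
```

```bash
python3 -c "
from h import *
delta(W,[-.006,0,.15])"
```

```text
t 1.7667 d cm [  6.7427 -10.9965  -7.5201] w [0.0244 0.0217 0.0424] rows 2.6370410932832407 3.580600773795686 0.4278557438406429 open 0.04315712580344753
```

Call:
send_rows:
  series:
    - {"wx": 0.006,"wy": 0.005,"wz": 0.01,"dx": 1.7,"dy": -2.75,"dz": -0.5,"fingers": 137}
    - {"wx": 0.006,"wy": 0.005,"wz": 0.01,"dx": 1.7,"dy": -2.75,"dz": -0.5,"fingers": 137}
    - {"wx": 0.006,"wy": 0.005,"wz": 0.01,"dx": 1.7,"dy": -2.75,"dz": -0.5,"fingers": 137}
    - {"wx": 0.006,"wy": 0.005,"wz": 0.01,"dx": 1.7,"dy": -2.75,"dz": -0.5,"fingers": 137}
    - {"wx": 0,"wy": 0,"wz": 0,"dx": 0,"dy": 0,"dz": 0,"fingers": 137}

```text
t: 2.18
tool_pos: [0.5728, -0.3076, 0.1802]
orientation: [0.337, 2.546, -0.098]
force: [-1.3, -0.5, -1.2]
opening: 0.0431
```

```bash
cat >> h.py <<'E'
def snap(name):
    s=robot.read_state(); im=robot.read_camera("wrist"); cv2.imwrite(f"pics/{name}.png",im[:,:,::-1])
    T=np.eye(4); T[:3,:3]=Ro.from_rotvec(s["orientation"]).as_matrix(); T[:3,3]=s["tool_pos"]
    E=np.linalg.inv(T@CI["wrist"]["tool_from_camera"]); np.save(f"pics/{name}.npy",E); return im,E
def overlay(name,pose,z0=0.):
    im=cv2.imread(f"pics/{name}.png"); E=np.load(f"pics/{name}.npy")
    for (hx,hy,z) in((.065,.06,.032),(.059,.054,.032),(.03,.005,.032),(.065,.06,0)):
        q=proj("wrist",place(pose,[[hx,hy,z+z0],[hx,-hy,z+z0],[-hx,-hy,z+z0],[-hx,hy,z+z0]]),E)
        cv2.polylines(im,[np.round(q*16).astype(np.int32)],True,(0,0,255),1,cv2.LINE_AA,4)
    cv2.imwrite(f"pics/{name}_o.png",im)
E
python3 -c "
from h import *
delta(W,[-.006,0,.15]); snap('w1'); overlay('w1',W)"
```

```text
t 2.1833 d cm [ 0.2483  1.1505 -4.5979] w [-0.0014  0.0006  0.0108] rows 1.1026251965758773 1.1381755397228055 0.08684417956808635 open 0.04306544466360981
```

View pics/w1_o.png

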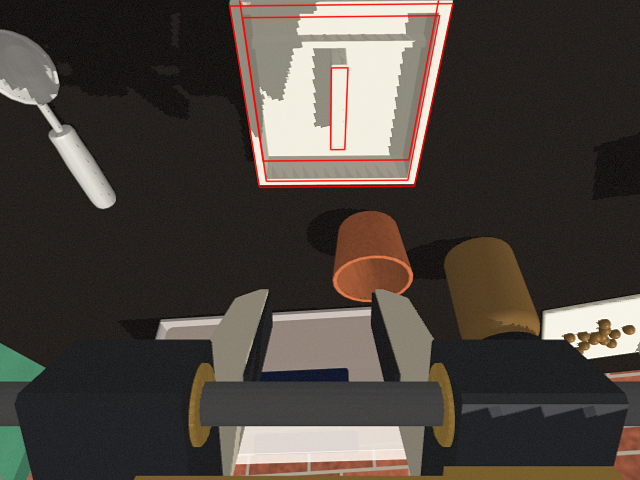

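Call:
send_rows:
  series:
    - {"wx": 0,"wy": 0,"wz": 0.005,"dx": 0.1,"dy": 0.6,"dz": -1.5,"fingers": 137}
    - {"wx": 0,"wy": 0,"wz": 0.005,"dx": 0.1,"dy": 0.6,"dz": -1.5,"fingers": 137}
    - {"wx": 0,"wy": 0,"wz": 0,"dx": 0,"dy": 0,"dz": -2.0,"fingers": 137}
    - {"wx": 0,"wy": 0,"wz": 0,"dx": 0,"dy": 0,"dz": -2.5,"fingers": 137}
    - {"wx": 0,"wy": 0,"wz": 0,"dx": 0,"dy": 0,"dz": -2.5,"fingers": 137}
    - {"wx": 0,"wy": 0,"wz": 0,"dx": 0,"dy": 0,"dz": -2,"fingers": 137}
    - {"wx": 0,"wy": 0,"wz": 0,"dx": 0,"dy": 0,"dz": 0,"fingers": 137}

```text
t: 2.82
tool_pos: [0.5732, -0.2891, 0.0608]
orientation: [0.321, 2.544, -0.095]
force: [-0.4, 1.3, -0.9]
opening: 0.043
```

```bash
python3 -c "
from h import *
delta(W,[-.006,0,.027])"
```

```text
t 2.8167 d cm [ 0.2137 -0.6985 -4.9615] w [ 0.0004  0.0043 -0.0012] rows 1.1898017745328966 1.2026255838705457 0.035718890519426824 open 0.042964044629946366
```

Call:
send_rows:
  series:
    - {"wx": 0,"wy": 0,"wz": 0,"dx": 0.2,"dy": -0.7,"dz": -0.5,"fingers": 137}
    - {"wx": 0,"wy": 0,"wz": 0,"dx": 0,"dy": 0,"dz": -0.5,"fingers": 137}
    - {"wx": 0,"wy": 0,"wz": 0,"dx": 0,"dy": 0,"dz": 0,"fingers": 137}

```text
t: 3.07
tool_pos: [0.575, -0.2933, 0.0524]
orientation: [0.319, 2.544, -0.093]
force: [0.3, 0.2, -0.7]
opening: 0.0432
```

```bash
python3 -c "
from h import *
delta(W,[-.006,0,.027])"
```

```text
t 3.0667 d cm [ 0.0315 -0.276  -4.1207] w [-0.0004  0.0047 -0.0034] rows 0.9881701984482596 0.9904129101149273 0.04627975692273443 open 0.04321692141127542
```

Call:
send_rows:
  series:
    - {"wx": 0,"wy": 0,"wz": 0,"dx": 0,"dy": -0.3,"dz": -1.3,"fingers": 137}
    - {"wx": 0,"wy": 0,"wz": 0,"dx": 0,"dy": 0,"dz": -1.4,"fingers": 137}
    - {"wx": 0,"wy": 0,"wz": 0,"dx": 0,"dy": 0,"dz": -1.0,"fingers": 137}
    - {"wx": 0,"wy": 0,"wz": 0,"dx": 0,"dy": 0,"dz": 0,"fingers": 137}

```text
t: 3.4
tool_pos: [0.5785, -0.297, 0.0224]
orientation: [0.314, 2.535, -0.098]
force: [-0.6, -1.1, -0.6]
opening: 0.0427
```

```bash
python3 -c "
from h import *
delta(W,[-.006,0,.027])"
```

```text
t 3.4 d cm [-0.3194  0.0965 -1.1127] w [ 0.0052  0.0129 -0.0048] rows 0.2668248685288602 0.2785625513563814 0.11778764606586317 open 0.042746934127311856
```

Call:
send_rows:
  series:
    - {"wx": 0.005,"wy": 0.013,"wz": -0.005,"dx": -0.3,"dy": 0,"dz": -0.6,"fingers": 137}
    - {"wx": 0,"wy": 0,"wz": 0,"dx": 0,"dy": 0.1,"dz": -0.4,"fingers": 137}
    - {"wx": 0,"wy": 0,"wz": 0,"dx": 0,"dy": 0,"dz": 0,"fingers": 137}

```text
t: 3.65
tool_pos: [0.5764, -0.2962, 0.0143]
orientation: [0.323, 2.547, -0.097]
force: [-0.6, -0.2, -0.2]
opening: 0.0429
```

```bash
python3 -c "
from h import *
delta(W,[-.006,0,.027]);snap('w2'); overlay('w2',W)"
```

```text
t 3.65 d cm [-0.1056  0.018  -0.3046] w [0.001  0.0008 0.0004] rows 0.07303746373123116 0.077420344658968 0.010920004911176956 open 0.042939396102001676
```

View pics/w2_o.png

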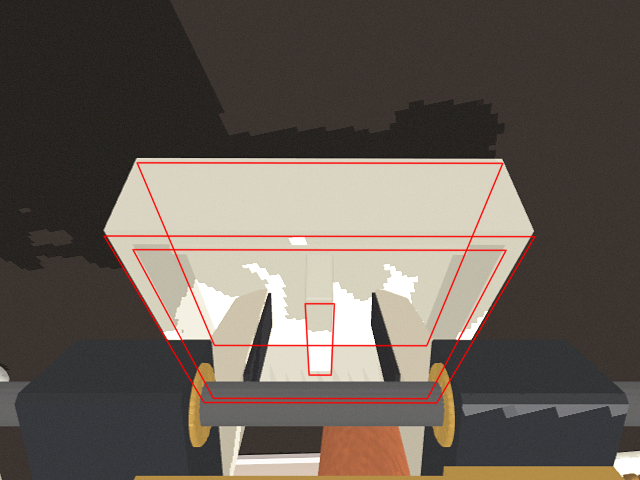

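Call:
send_rows:
  series:
    - {"wx": 0,"wy": 0,"wz": 0,"dx": -0.1,"dy": 0,"dz": -0.2,"fingers": 137}
    - {"wx": 0,"wy": 0,"wz": 0,"dx": 0,"dy": 0,"dz": 0,"fingers": 255}
    - {"wx": 0,"wy": 0,"wz": 0,"dx": 0,"dy": 0,"dz": 0,"fingers": 255}
    - {"wx": 0,"wy": 0,"wz": 0,"dx": 0,"dy": 0,"dz": 0,"fingers": 255}
    - {"wx": 0,"wy": 0,"wz": 0,"dx": 0,"dy": 0,"dz": 0,"fingers": 255}
    - {"wx": 0,"wy": 0,"wz": 0,"dx": 0,"dy": 0,"dz": 0,"fingers": 255}
    - {"wx": 0,"wy": 0,"wz": 0,"dx": 0,"dy": 0,"dz": 0.0,"fingers": 255}
  newtons: 60

```text
t: 4.28
tool_pos: [0.5765, -0.2972, 0.0145]
orientation: [0.322, 2.544, -0.099]
force: [0.3, 0.2, -1.7]
opening: 0.0094
```

```bash
python3 -c "
from h import *
delta(W,[-.006,0,.027])"
```

```text
t 4.2833 d cm [-0.1164  0.1187 -0.3298] w [0.0029 0.0033 0.0006] rows 0.07908190929491084 0.0885699412985343 0.03532929826715134 open 0.00935761352046937
```

```bash
cat >> h.py <<'E'
def T4(R,p):
    T=np.eye(4);T[:3,:3]=R.as_matrix();T[:3,3]=p;return T
def toolT():
    s=robot.read_state(); return T4(Ro.from_rotvec(s["orientation"]),s["tool_pos"]),s
def poseT(pose,z=0.): return T4(Ro.from_euler("z",pose[2]),[pose[0],pose[1],z])
def savegrip(name,pose): T,s=toolT(); np.save(name,np.linalg.inv(poseT(pose))@T); print(np.load(name))
def tdelta(name,x,z,y=0.):
    """move held tray to dispenser x,y,z (underside)"""
    G=np.load(name); p=place(D,[x,y,z])[0]; goal=poseT((p[0],p[1],D[2]),z)@G
    T,s=toolT(); d=(goal[:3,3]-T[:3,3])*100; w=Ro.from_matrix(goal[:3,:3]@T[:3,:3].T).as_rotvec()
    tr=np.linalg.inv(poseT(D))@T@np.linalg.inv(G)
    print("t",round(s["t"],2),"d cm",d,"w",w,"rows",np.linalg.norm(d)/4.17,np.linalg.norm(w)/.125,"open",s["opening"],"F",s["force"])
    print("tray in disp mm",tr[:3,3]*1e3,"rotvec",Ro.from_matrix(tr[:3,:3]).as_rotvec())
E
python3 -c "
from h import *
savegrip('gw.npy',W); tdelta('gw.npy',-.14,.11)"
```

```text
[[-0.8365  0.0006  0.5479  0.0057]
 [-0.0006  1.     -0.0019 -0.0009]
 [-0.5479 -0.0019 -0.8365  0.0145]
 [ 0.      0.      0.      1.    ]]
t 4.28 d cm [-4.5576 31.7065 11.    ] w [ 0.     -0.      0.3866] rows 8.121947874070537 3.0928 open 0.00935761352046937 F [ 0.2612  0.2203 -1.686 ]
tray in disp mm [-136.6421 -318.2419   -0.    ] rotvec [ 0.     -0.     -0.3866]
```

Call:
send_rows:
  series:
    - {"wx": 0,"wy": 0,"wz": 0,"dx": 0,"dy": 0,"dz": 1.5,"fingers": 255}
    - {"wx": 0,"wy": 0,"wz": 0,"dx": 0,"dy": 0,"dz": 2,"fingers": 255}
    - {"wx": 0,"wy": 0,"wz": 0,"dx": 0,"dy": 0,"dz": 2,"fingers": 255}
    - {"wx": 0,"wy": 0,"wz": 0,"dx": 0,"dy": 0,"dz": 2,"fingers": 255}
    - {"wx": 0,"wy": 0,"wz": 0,"dx": 0,"dy": 0,"dz": 2,"fingers": 255}
    - {"wx": 0,"wy": 0,"wz": 0.03,"dx": -0.5,"dy": 2,"dz": 1.5,"fingers": 255}
    - {"wx": 0,"wy": 0,"wz": 0.03,"dx": -0.5,"dy": 2,"dz": 0,"fingers": 255}
    - {"wx": 0,"wy": 0,"wz": 0.03,"dx": -0.5,"dy": 2,"dz": 0,"fingers": 255}
    - {"wx": 0,"wy": 0,"wz": 0.03,"dx": -0.5,"dy": 2,"dz": 0,"fingers": 255}
    - {"wx": 0,"wy": 0,"wz": 0.03,"dx": -0.5,"dy": 2,"dz": 0,"fingers": 255}
    - {"wx": 0,"wy": 0,"wz": 0.03,"dx": -0.5,"dy": 2,"dz": 0,"fingers": 255}
    - {"wx": 0,"wy": 0,"wz": 0.03,"dx": -0.5,"dy": 2,"dz": 0,"fingers": 255}
    - {"wx": 0,"wy": 0,"wz": 0.03,"dx": -0.5,"dy": 2,"dz": 0,"fingers": 255}
    - {"wx": 0,"wy": 0,"wz": 0.03,"dx": -0.5,"dy": 2,"dz": 0,"fingers": 255}
    - {"wx": 0,"wy": 0,"wz": 0.03,"dx": -0.5,"dy": 2,"dz": 0,"fingers": 255}
    - {"wx": 0,"wy": 0,"wz": 0.03,"dx": 0,"dy": 2,"dz": 0,"fingers": 255}
    - {"wx": 0,"wy": 0,"wz": 0.03,"dx": 0,"dy": 2,"dz": 0,"fingers": 255}
    - {"wx": 0,"wy": 0,"wz": 0,"dx": 0,"dy": 2,"dz": 0,"fingers": 255}
    - {"wx": 0,"wy": 0,"wz": 0,"dx": 0,"dy": 2,"dz": 0,"fingers": 255}
    - {"wx": 0,"wy": 0,"wz": 0,"dx": 0,"dy": 0,"dz": 0,"fingers": 255}

```text
t: 5.95
tool_pos: [0.5123, -0.0014, 0.117]
orientation: [-0.157, 2.579, 0.052]
force: [0.4, -0.3, -2.2]
opening: 0.0095
```

```bash
python3 -c "
from h import *
tdelta('gw.npy',-.14,.11)
for n in ('scene','top'): cv2.imwrite(f'pics/{n}1.png',robot.read_camera(n)[:,:,::-1])"
```

```text
t 5.95 d cm [1.8544 2.1259 0.758 ] w [-0.0043 -0.0221  0.0112] rows 0.7005141298420182 0.20090159084473963 open 0.009527086653193592 F [ 0.3776 -0.3025 -2.1889]
tray in disp mm [-161.5267  -18.4092  102.5508] rotvec [ 0.0072  0.0213 -0.0112]
```

View pics/scene1.png

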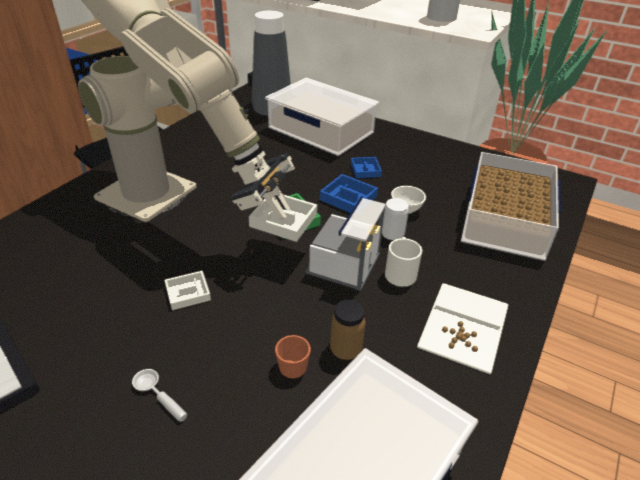

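Call:
send_rows:
  series:
    - {"wx": 0,"wy": -0.01,"wz": 0.005,"dx": 0.8,"dy": 1.0,"dz": 0.4,"fingers": 255}
    - {"wx": 0,"wy": -0.01,"wz": 0.005,"dx": 0.8,"dy": 1.0,"dz": 0.4,"fingers": 255}
    - {"wx": 0,"wy": 0,"wz": 0,"dx": 0,"dy": 0,"dz": 0,"fingers": 255}

```text
t: 6.3
tool_pos: [0.5288, 0.0149, 0.1247]
orientation: [-0.168, 2.559, 0.05]
force: [0.4, 0.2, -1.8]
opening: 0.0096
```

```bash
python3 -c "
from h import *
tdelta('gw.npy',-.03,.108)
snap('w3')"
```

```text
t 6.3 d cm [11.1133  1.9702 -0.2122] w [-0.0019 -0.002   0.0024] rows 2.7070965021433153 0.02949660451753927 open 0.009635977479537575 F [ 0.3632  0.1798 -1.8478]
tray in disp mm [-142.795    -4.5649  110.1342] rotvec [ 0.0022  0.0017 -0.0024]
```

View pics/w3.png

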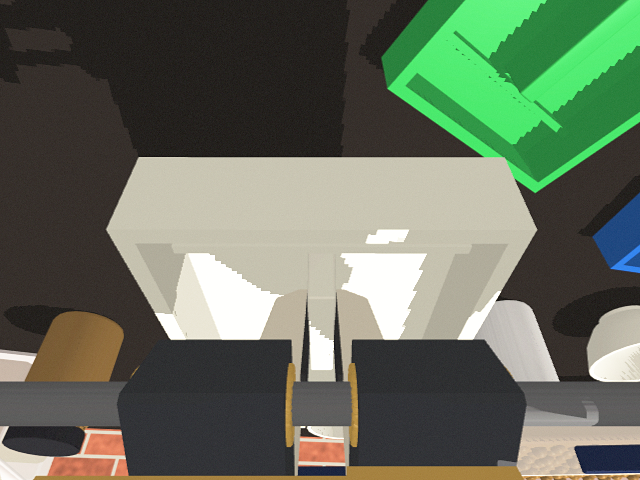

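Call:
send_rows:
  series:
    - {"wx": 0,"wy": 0,"wz": 0,"dx": 1.8,"dy": 0.35,"dz": 0,"fingers": 255}
    - {"wx": 0,"wy": 0,"wz": 0,"dx": 1.8,"dy": 0.35,"dz": 0,"fingers": 255}
    - {"wx": 0,"wy": 0,"wz": 0,"dx": 1.8,"dy": 0.35,"dz": 0,"fingers": 255}
    - {"wx": 0,"wy": 0,"wz": 0,"dx": 1.8,"dy": 0.35,"dz": 0,"fingers": 255}
    - {"wx": 0,"wy": 0,"wz": 0,"dx": 1.8,"dy": 0.35,"dz": 0,"fingers": 255}
    - {"wx": 0,"wy": 0,"wz": 0,"dx": 0,"dy": 0,"dz": 0,"fingers": 255}

```text
t: 6.85
tool_pos: [0.6195, 0.0249, 0.1209]
orientation: [-0.162, 2.566, 0.045]
force: [-0.5, -0.2, -1.8]
opening: 0.0096
```

```bash
python3 -c "
from h import *
tdelta('gw.npy',-.03,.108)"
```

```text
t 6.85 d cm [2.0445 0.965  0.1644] w [ 0.0008 -0.0088  0.0081] rows 0.543583420814382 0.09605246958205822 open 0.009579414212744731 F [-0.4905 -0.193  -1.8157]
tray in disp mm [-51.6759  -6.7668 106.4071] rotvec [ 0.0004  0.0088 -0.0081]
```

Call:
send_rows:
  series:
    - {"wx": 0,"wy": -0.005,"wz": 0.008,"dx": 1.0,"dy": 0.5,"dz": 0.1,"fingers": 255}
    - {"wx": 0,"wy": -0.003,"wz": 0,"dx": 1.0,"dy": 0.5,"dz": 0,"fingers": 255}
    - {"wx": 0,"wy": 0,"wz": 0,"dx": 0,"dy": 0,"dz": 0,"fingers": 255}

```text
t: 7.1
tool_pos: [0.6384, 0.0312, 0.119]
orientation: [-0.17, 2.564, 0.046]
force: [-0.0, 0.1, -1.5]
opening: 0.0093
```

```bash
python3 -c "
from h import *
tdelta('gw.npy',-.03,.06)
for n in ('scene','top'): cv2.imwrite(f'pics/{n}2.png',robot.read_camera(n)[:,:,::-1])
a=cv2.imread('pics/scene2.png')[150:300,240:440];b=cv2.imread('pics/top2.png')[120:270,220:420]
cv2.imwrite('pics/c2.png',cv2.vconcat([cv2.resize(x,None,fx=2,fy=2,interpolation=cv2.INTER_CUBIC) for x in(a,b)]))"
```

```text
t 7.1 d cm [ 0.1452  0.3409 -4.4477] w [ 0.0016 -0.0067  0.0026] rows 1.0702931067385388 0.05912625441817599 open 0.009309394650105766 F [-0.0451  0.1401 -1.533 ]
tray in disp mm [-31.9941  -3.1781 104.516 ] rotvec [-0.0006  0.0069 -0.0026]
```

View pics/c2.png

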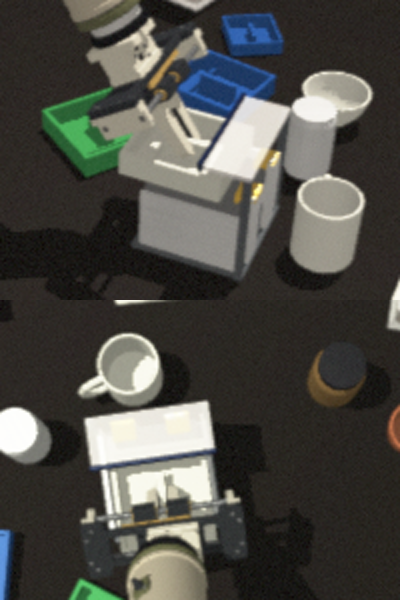

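Call:
send_rows:
  series:
    - {"wx": 0,"wy": -0.004,"wz": 0.003,"dx": 0.1,"dy": 0.3,"dz": -0.3,"fingers": 255}
    - {"wx": 0,"wy": 0,"wz": 0,"dx": 0,"dy": 0,"dz": -0.8,"fingers": 255}
    - {"wx": 0,"wy": 0,"wz": 0,"dx": 0,"dy": 0,"dz": 0,"fingers": 255}

```text
t: 7.45
tool_pos: [0.637, 0.0326, 0.1068]
orientation: [-0.172, 2.56, 0.046]
force: [0.8, -0.1, -2.5]
opening: 0.0094
```

```bash
python3 -c "
from h import *
tdelta('gw.npy',-.03,.06)"
```

```text
t 7.45 d cm [ 0.2878  0.1988 -3.2296] w [ 0.0019 -0.0035  0.0006] rows 0.779004608070631 0.03205962609771994 open 0.00935590260712372 F [ 0.7643 -0.0644 -2.4814]
tray in disp mm [-33.172   -1.6018  92.3154] rotvec [-0.0015  0.0037 -0.0006]
```

Call:
send_rows:
  series:
    - {"wx": 0,"wy": -0.003,"wz": 0,"dx": 0.1,"dy": 0.1,"dz": -0.6,"fingers": 255}
    - {"wx": 0,"wy": 0,"wz": 0,"dx": 0.1,"dy": 0.1,"dz": -0.6,"fingers": 255}
    - {"wx": 0,"wy": 0,"wz": 0,"dx": 0,"dy": 0,"dz": -0.6,"fingers": 255}
    - {"wx": 0,"wy": 0,"wz": 0,"dx": 0,"dy": 0,"dz": 0,"fingers": 255}

```text
t: 7.78
tool_pos: [0.6401, 0.0341, 0.0893]
orientation: [-0.171, 2.553, 0.045]
force: [-1.7, -0.1, 2.6]
opening: 0.0094
```

```bash
python3 -c "
from h import *
tdelta('gw.npy',-.03,.06)"
```

```text
t 7.78 d cm [-0.0197  0.0501 -1.4742] w [0.0024 0.0041 0.0014] rows 0.3537506987813986 0.03974029130689421 open 0.00942615359014566 F [-1.6646 -0.1455  2.5809]
tray in disp mm [-29.8162  -0.5581  74.7179] rotvec [-0.0029 -0.0038 -0.0014]
```

Call:
send_rows:
  series:
    - {"wx": 0,"wy": 0.002,"wz": 0,"dx": 0,"dy": 0,"dz": -0.7,"fingers": 255}
    - {"wx": 0,"wy": 0.002,"wz": 0,"dx": 0,"dy": 0,"dz": -0.7,"fingers": 255}
    - {"wx": 0,"wy": 0,"wz": 0,"dx": 0,"dy": 0,"dz": -0.2,"fingers": 255}

```text
t: 8.03
tool_pos: [0.6417, 0.0342, 0.0745]
orientation: [-0.172, 2.554, 0.045]
force: [-2.6, -0.8, 5.3]
opening: 0.0094
```

```bash
python3 -c "
from h import *
tdelta('gw.npy',0,.058)
for n in ('scene',): cv2.imwrite(f'pics/{n}3.png',robot.read_camera(n)[:,:,::-1])
a=cv2.imread('pics/scene3.png')[150:300,240:440]
cv2.imwrite('pics/c3.png',cv2.resize(a,None,fx=4,fy=4,interpolation=cv2.INTER_CUBIC))"
```

```text
t 8.03 d cm [ 2.7936  0.4395 -0.1941] w [0.0025 0.0034 0.0011] rows 0.6797719082981826 0.034747220485276745 open 0.00943244712071848 F [-2.6334 -0.7615  5.2688]
tray in disp mm [-28.2292  -0.6429  59.9215] rotvec [-0.003  -0.003  -0.0011]
```

View pics/c3.png

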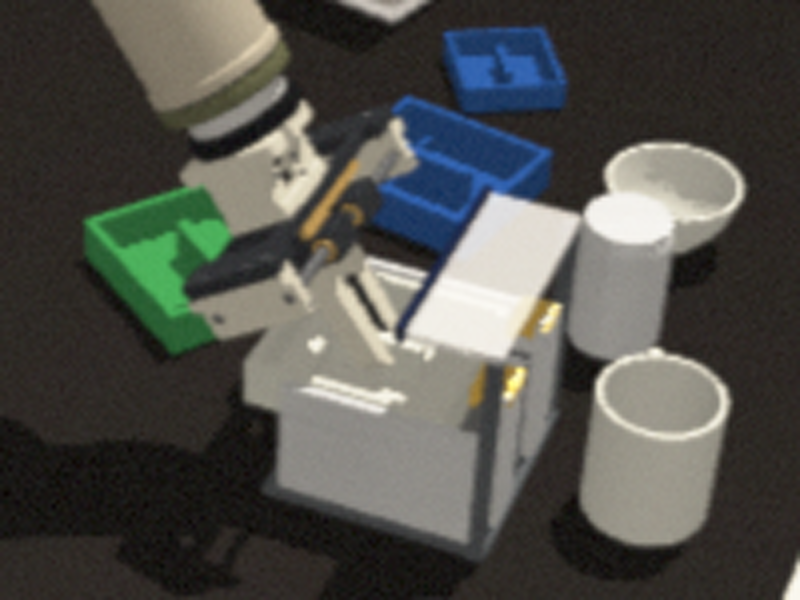

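Call:
send_rows:
  series:
    - {"wx": 0,"wy": 0.001,"wz": 0,"dx": 0.6,"dy": 0.1,"dz": -0.1,"fingers": 255}
    - {"wx": 0,"wy": 0,"wz": 0,"dx": 0.6,"dy": 0.1,"dz": -0.1,"fingers": 255}
    - {"wx": 0,"wy": 0,"wz": 0,"dx": 0.6,"dy": 0.1,"dz": 0,"fingers": 255}
    - {"wx": 0,"wy": 0,"wz": 0,"dx": 0.6,"dy": 0.1,"dz": 0,"fingers": 255}
    - {"wx": 0,"wy": 0,"wz": 0,"dx": 0.2,"dy": 0,"dz": 0,"fingers": 255}

```text
t: 8.5
tool_pos: [0.6686, 0.0386, 0.0727]
orientation: [-0.172, 2.555, 0.045]
force: [-3.6, 0.1, 4.7]
opening: 0.0099
```

```bash
python3 -c "
from h import *
tdelta('gw.npy',0,.058)"
```

```text
t 8.5 d cm [ 0.1077 -0.0033 -0.0134] w [0.0022 0.0014 0.0009] rows 0.026026357836241593 0.022060497346376336 open 0.009877651992512004 F [-3.6266  0.0801  4.666 ]
tray in disp mm [-1.0455  0.1474 58.1255] rotvec [-0.0024 -0.0011 -0.0009]
```

Call:
send_rows:
  series:
    - {"wx": 0,"wy": 0,"wz": 0,"dx": 0.25,"dy": 0.03,"dz": 0,"fingers": 255}
    - {"wx": 0,"wy": 0,"wz": 0,"dx": 0.25,"dy": 0.03,"dz": 0,"fingers": 255}

```text
t: 8.67
tool_pos: [0.6698, 0.0385, 0.0708]
orientation: [-0.176, 2.565, 0.045]
force: [-50.8, -6.8, 35.8]
opening: 0.0094
```

```bash
python3 -c "
from h import *
tdelta('gw.npy',0,.058)"
```

```text
t 8.67 d cm [-0.0152  0.0148  0.1723] w [ 0.004  -0.0085 -0.0014] rows 0.04163486058471738 0.07583697636433179 open 0.009439409439030107 F [-50.7779  -6.7977  35.8489]
tray in disp mm [-0.0005 -0.215  56.3258] rotvec [-0.0028  0.009   0.0014]
```

Call:
send_rows:
  series:
    - {"wx": 0,"wy": 0,"wz": 0,"dx": -0.15,"dy": -0.02,"dz": 0.1,"fingers": 255}
    - {"wx": 0,"wy": 0,"wz": 0,"dx": 0,"dy": 0,"dz": 0.3,"fingers": 255}
    - {"wx": 0,"wy": 0,"wz": 0,"dx": 0,"dy": 0,"dz": 0.3,"fingers": 255}

```text
t: 8.92
tool_pos: [0.6688, 0.038, 0.0789]
orientation: [-0.176, 2.565, 0.045]
force: [-2.7, -0.9, 3.8]
opening: 0.0095
```

```bash
python3 -c "
from h import *
tdelta('gw.npy',-.001,.071)"
```

```text
t 8.92 d cm [-0.0115  0.047   0.6653] w [ 0.004  -0.0082 -0.0013] rows 0.15996372191997363 0.07370071716722366 open 0.009504361339336558 F [-2.6749 -0.8711  3.793 ]
tray in disp mm [-1.0753 -0.531  64.3942] rotvec [-0.0029  0.0086  0.0013]
```

Call:
send_rows:
  series:
    - {"wx": 0,"wy": 0,"wz": 0,"dx": 0,"dy": 0,"dz": 0.3,"fingers": 255}
    - {"wx": 0,"wy": 0,"wz": 0,"dx": 0,"dy": 0,"dz": 0.2,"fingers": 255}
    - {"wx": 0,"wy": 0,"wz": 0,"dx": 0,"dy": 0,"dz": 0,"fingers": 255}

```text
t: 9.17
tool_pos: [0.6691, 0.038, 0.0851]
orientation: [-0.176, 2.564, 0.045]
force: [-3.5, -0.5, 3.1]
opening: 0.0095
```

```bash
python3 -c "
from h import *
tdelta('gw.npy',-.001,.072)
for n in ('scene',): cv2.imwrite(f'pics/{n}4.png',robot.read_camera(n)[:,:,::-1])
a=cv2.imread('pics/scene4.png')[150:300,240:440]
cv2.imwrite('pics/c4.png',cv2.resize(a,None,fx=4,fy=4,interpolation=cv2.INTER_CUBIC))"
```

```text
t 9.17 d cm [-0.0475  0.043   0.1458] w [ 0.0042 -0.0077 -0.0015] rows 0.03819752615849347 0.07087150129953651 open 0.009487065319240427 F [-3.4692 -0.4906  3.0874]
tray in disp mm [-0.707  -0.5434 70.5857] rotvec [-0.0031  0.0082  0.0015]
```

View pics/c4.png

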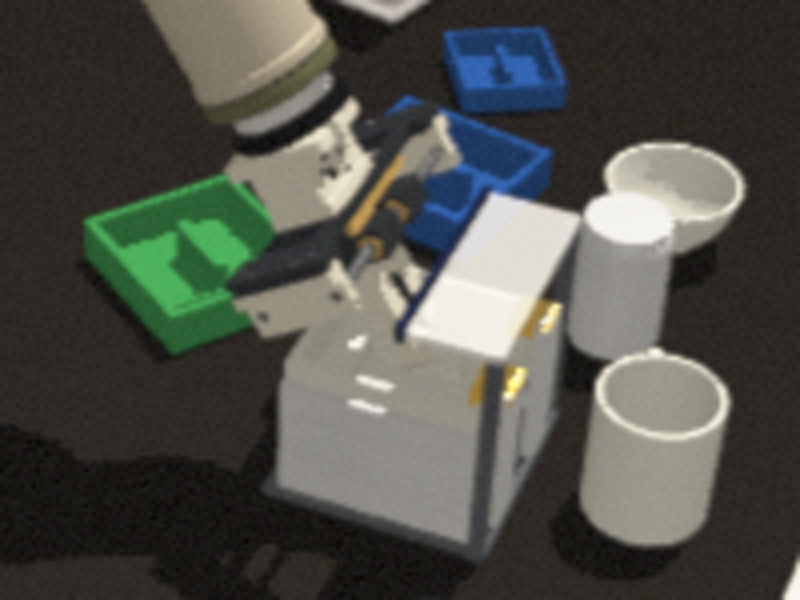

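Call:
send_rows:
  series:
    - {"wx": 0,"wy": 0,"wz": 0,"dx": 0,"dy": 0.02,"dz": 0.1,"fingers": 255}
    - {"wx": 0,"wy": 0,"wz": 0,"dx": 0,"dy": 0,"dz": 0,"fingers": 137}
    - {"wx": 0,"wy": 0,"wz": 0,"dx": 0,"dy": 0,"dz": 0,"fingers": 137}
    - {"wx": 0,"wy": 0,"wz": 0,"dx": 0,"dy": 0,"dz": 0,"fingers": 137}
    - {"wx": 0,"wy": 0,"wz": 0,"dx": 0,"dy": 0,"dz": 0,"fingers": 137}
    - {"wx": 0,"wy": 0,"wz": 0,"dx": 0,"dy": 0,"dz": 0,"fingers": 137}
    - {"wx": 0,"wy": 0,"wz": 0,"dx": 0,"dy": 0,"dz": 0,"fingers": 137}

```text
t: 9.8
tool_pos: [0.6678, 0.0385, 0.0835]
orientation: [-0.176, 2.567, 0.045]
force: [-0.3, -0.2, 0.1]
opening: 0.0416
```

```bash
python3 -c "
from h import *
tdelta('gw.npy',-.001,.072); snap('w5'); overlay('w5',(*place(D,[0,0,0])[0][:2],D[2]),.072)"
```

```text
t 9.8 d cm [ 0.0788 -0.005   0.3076] w [ 0.0042 -0.0107 -0.0019] rows 0.07616435594277844 0.09338475152275727 open 0.04157837765703983 F [-0.273  -0.1575  0.0643]
tray in disp mm [-1.9385  0.105  68.9858] rotvec [-0.0027  0.0112  0.0019]
```

View pics/w5_o.png

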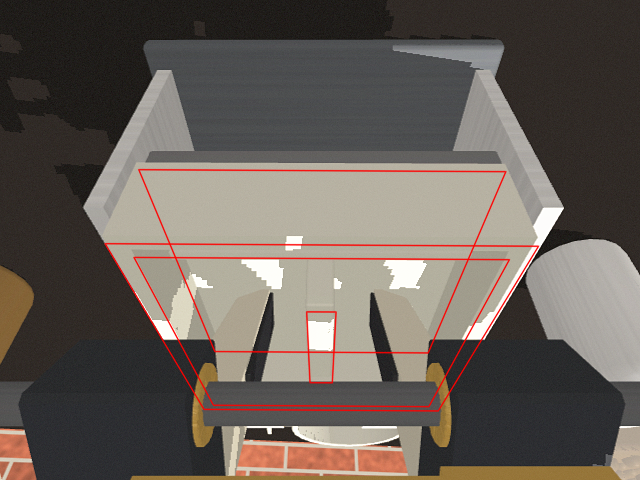

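Call:
send_rows:
  series:
    - {"wx": 0,"wy": 0,"wz": 0,"dx": -0.55,"dy": -0.08,"dz": 0.85,"fingers": 137}
    - {"wx": 0,"wy": 0,"wz": 0,"dx": -1.1,"dy": -0.15,"dz": 1.7,"fingers": 137}
    - {"wx": 0,"wy": 0,"wz": 0,"dx": -1.1,"dy": -0.15,"dz": 1.7,"fingers": 137}
    - {"wx": 0,"wy": 0,"wz": 0,"dx": -1.1,"dy": -0.15,"dz": 1.7,"fingers": 137}
    - {"wx": 0,"wy": 0,"wz": 0,"dx": -1.1,"dy": -0.15,"dz": 1.7,"fingers": 137}
    - {"wx": 0,"wy": 0,"wz": 0,"dx": -1.1,"dy": -0.15,"dz": 1.7,"fingers": 137}
    - {"wx": 0,"wy": 0,"wz": 0,"dx": -1.1,"dy": -0.15,"dz": 1.7,"fingers": 137}
    - {"wx": 0,"wy": 0,"wz": 0,"dx": -2,"dy": 0,"dz": 0,"fingers": 137}
    - {"wx": 0,"wy": 0,"wz": 0,"dx": -2,"dy": 0,"dz": 0,"fingers": 137}
    - {"wx": 0,"wy": 0,"wz": 0,"dx": 0,"dy": 0,"dz": 0,"fingers": 137}

```text
t: 10.68
tool_pos: [0.5502, 0.0285, 0.1971]
orientation: [-0.177, 2.57, 0.045]
force: [0.6, -0.9, 0.3]
opening: 0.043
```

```bash
python3 -c "
from h import *
delta(B,[-.006,0,.15]); snap('w6'); overlay('w6',(*place(D,[0,0,0])[0][:2],D[2]),.072)"
```

```text
t 10.6833 d cm [-1.2126 27.9432 -6.284 ] w [ 0.005  -0.0098 -0.2162] rows 6.701013616313147 6.874519417219476 1.7321161886978238 open 0.04297041575451643
```

View pics/w6_o.png

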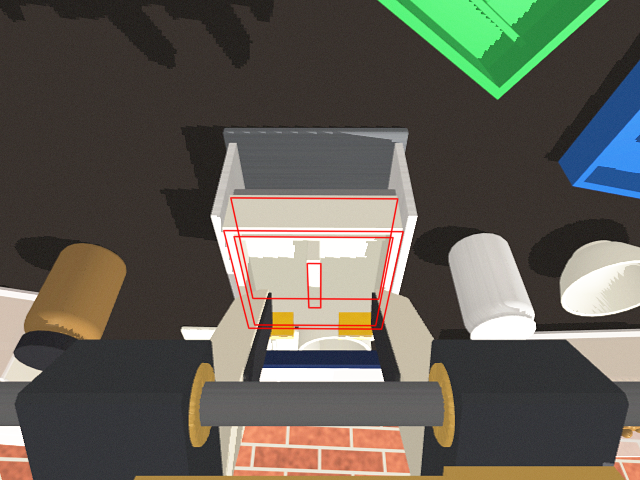

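Call:
send_rows:
  series:
    - {"wx": 0,"wy": 0,"wz": -0.02,"dx": -0.1,"dy": 2.8,"dz": 0,"fingers": 137}
    - {"wx": 0,"wy": 0,"wz": -0.02,"dx": -0.1,"dy": 2.8,"dz": 0,"fingers": 137}
    - {"wx": 0,"wy": 0,"wz": -0.02,"dx": -0.1,"dy": 2.8,"dz": 0,"fingers": 137}
    - {"wx": 0,"wy": 0,"wz": -0.02,"dx": -0.1,"dy": 2.8,"dz": 0,"fingers": 137}
    - {"wx": 0,"wy": 0,"wz": -0.02,"dx": -0.1,"dy": 2.8,"dz": 0,"fingers": 137}
    - {"wx": 0,"wy": 0,"wz": -0.02,"dx": -0.1,"dy": 2.8,"dz": 0,"fingers": 137}
    - {"wx": 0,"wy": 0,"wz": -0.02,"dx": -0.1,"dy": 2.8,"dz": 0,"fingers": 137}
    - {"wx": 0,"wy": 0,"wz": -0.02,"dx": -0.1,"dy": 2.8,"dz": 0,"fingers": 137}
    - {"wx": 0,"wy": 0,"wz": -0.02,"dx": -0.1,"dy": 2.8,"dz": 0,"fingers": 137}
    - {"wx": 0,"wy": 0,"wz": -0.02,"dx": -0.1,"dy": 1.5,"dz": 0,"fingers": 137}
    - {"wx": 0,"wy": 0,"wz": 0,"dx": 0,"dy": 0,"dz": 0,"fingers": 137}

```text
t: 11.65
tool_pos: [0.5462, 0.3086, 0.1976]
orientation: [0.1, 2.561, -0.034]
force: [0.3, 0.7, 0.4]
opening: 0.0431
```

```bash
python3 -c "
from h import *
delta(B,[-.006,0,.15]); snap('w7'); overlay('w7',B)"
```

```text
t 11.65 d cm [-0.8185 -0.0629 -6.3355] w [ 0.0034  0.0029 -0.001 ] rows 1.519299025704798 1.5319988735363095 0.03672465331305788 open 0.04309458185189136
```

View pics/w7_o.png

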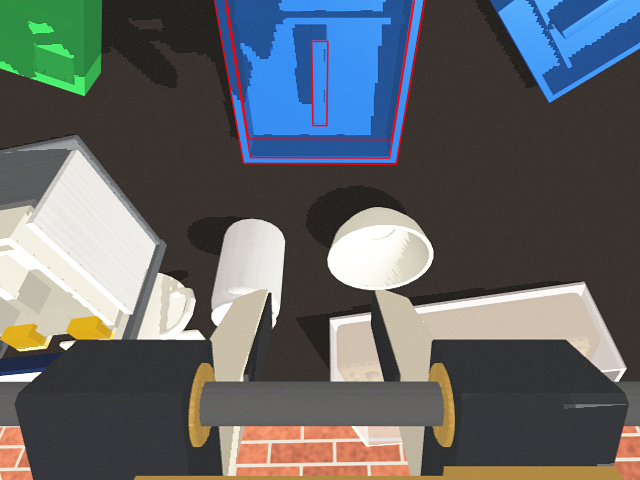

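Call:
send_rows:
  series:
    - {"wx": 0,"wy": 0,"wz": 0,"dx": -0.5,"dy": 0,"dz": -1.5,"fingers": 137}
    - {"wx": 0,"wy": 0,"wz": 0,"dx": -0.3,"dy": 0,"dz": -2,"fingers": 137}
    - {"wx": 0,"wy": 0,"wz": 0,"dx": 0,"dy": 0,"dz": -2.5,"fingers": 137}
    - {"wx": 0,"wy": 0,"wz": 0,"dx": 0,"dy": 0,"dz": -2.5,"fingers": 137}
    - {"wx": 0,"wy": 0,"wz": 0,"dx": 0,"dy": 0,"dz": -2.5,"fingers": 137}
    - {"wx": 0,"wy": 0,"wz": 0,"dx": 0,"dy": 0,"dz": -2,"fingers": 137}
    - {"wx": 0,"wy": 0,"wz": 0,"dx": 0,"dy": 0,"dz": 0,"fingers": 137}

```text
t: 12.28
tool_pos: [0.5362, 0.2999, 0.0563]
orientation: [0.1, 2.564, -0.035]
force: [-0.7, -0.9, -0.2]
opening: 0.0431
```

```bash
python3 -c "
from h import *
delta(B,[-.006,0,.027])"
```

```text
t 12.2833 d cm [ 0.1844  0.8094 -4.5049] w [ 0.0037 -0.0005 -0.0006] rows 1.0803092357833057 1.0984998173943326 0.03028293463772206 open 0.04312507054949129
```

Call:
send_rows:
  series:
    - {"wx": 0.003,"wy": 0,"wz": 0,"dx": 0.15,"dy": 0.8,"dz": -0.5,"fingers": 137}
    - {"wx": 0,"wy": 0,"wz": 0,"dx": 0,"dy": 0.2,"dz": -0.5,"fingers": 137}
    - {"wx": 0,"wy": 0,"wz": 0,"dx": 0,"dy": 0,"dz": 0,"fingers": 137}

```text
t: 12.53
tool_pos: [0.5361, 0.305, 0.0427]
orientation: [0.104, 2.569, -0.037]
force: [0.1, 0.2, -0.3]
opening: 0.0426
```

```bash
python3 -c "
from h import *
delta(B,[-.006,0,.027])"
```

```text
t 12.5333 d cm [ 0.1895  0.2987 -3.1483] w [ 0.0042 -0.0053  0.0025] rows 0.7549890613882817 0.7597389640841419 0.05750320387117939 open 0.0426345434359493
```

Call:
send_rows:
  series:
    - {"wx": 0.003,"wy": -0.004,"wz": 0.002,"dx": 0.15,"dy": 0.3,"dz": -1.0,"fingers": 137}
    - {"wx": 0,"wy": 0,"wz": 0,"dx": 0,"dy": 0,"dz": -1.0,"fingers": 137}
    - {"wx": 0,"wy": 0,"wz": 0,"dx": 0,"dy": 0,"dz": -0.3,"fingers": 137}
    - {"wx": 0,"wy": 0,"wz": 0,"dx": 0,"dy": 0,"dz": 0,"fingers": 137}

```text
t: 12.87
tool_pos: [0.5396, 0.3072, 0.0221]
orientation: [0.105, 2.562, -0.03]
force: [0.6, 0.1, -0.4]
opening: 0.0429
```

```bash
python3 -c "
from h import *
delta(B,[-.006,0,.027])"
```

```text
t 12.8667 d cm [-0.153   0.0767 -1.0877] w [-0.0008  0.0022  0.0015] rows 0.26083795684074473 0.2640483668757714 0.022256828055576054 open 0.04286950931822202
```

Call:
send_rows:
  series:
    - {"wx": 0,"wy": 0,"wz": 0,"dx": -0.15,"dy": 0.1,"dz": -0.5,"fingers": 137}
    - {"wx": 0,"wy": 0,"wz": 0,"dx": 0,"dy": 0,"dz": -0.4,"fingers": 137}
    - {"wx": 0,"wy": 0,"wz": 0,"dx": 0,"dy": 0,"dz": 0,"fingers": 137}

```text
t: 13.12
tool_pos: [0.5388, 0.3084, 0.014]
orientation: [0.106, 2.56, -0.029]
force: [0.1, -0.4, -0.4]
opening: 0.0431
```

```bash
python3 -c "
from h import *
delta(B,[-.006,0,.027]);snap('w8'); overlay('w8',B)"
```

```text
t 13.1167 d cm [-0.0731 -0.0418 -0.2805] w [-0.0017  0.0038  0.0019] rows 0.0672580059571503 0.07022365842049783 0.0369339700317587 open 0.043129669617136324
```

View pics/w8_o.png

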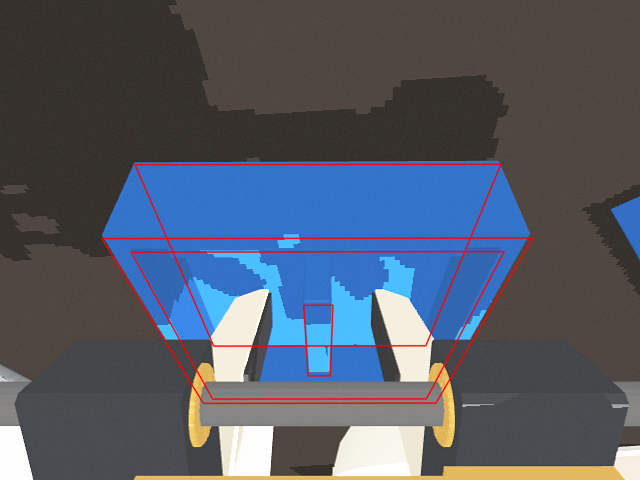

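Call:
send_rows:
  series:
    - {"wx": 0,"wy": 0.003,"wz": 0.002,"dx": -0.1,"dy": 0,"dz": -0.2,"fingers": 137}
    - {"wx": 0,"wy": 0,"wz": 0,"dx": 0,"dy": 0,"dz": 0,"fingers": 255}
    - {"wx": 0,"wy": 0,"wz": 0,"dx": 0,"dy": 0,"dz": 0,"fingers": 255}
    - {"wx": 0,"wy": 0,"wz": 0,"dx": 0,"dy": 0,"dz": 0,"fingers": 255}
    - {"wx": 0,"wy": 0,"wz": 0,"dx": 0,"dy": 0,"dz": 0,"fingers": 255}
    - {"wx": 0,"wy": 0,"wz": 0,"dx": 0,"dy": 0,"dz": 0,"fingers": 255}
    - {"wx": 0,"wy": 0,"wz": 0,"dx": 0,"dy": 0,"dz": 0.0,"fingers": 255}
  newtons: 60

```text
t: 13.75
tool_pos: [0.5382, 0.309, 0.0132]
orientation: [0.102, 2.562, -0.027]
force: [-0.4, -1.1, -2.0]
opening: 0.0098
```

```bash
python3 -c "
from h import *
savegrip('gb.npy',B); tdelta('gb.npy',-.15,.115)"
```

```text
[[-0.8378 -0.0008  0.5459  0.0044]
 [ 0.0007  1.      0.0025  0.0011]
 [-0.5459  0.0025 -0.8378  0.0132]
 [ 0.      0.      0.      1.    ]]
t 13.75 d cm [ -1.8804 -28.8799  11.5   ] w [ 0.     -0.      0.2146] rows 7.468135737679188 1.7167999999999999 open 0.009796304774061897 F [-0.3801 -1.1134 -1.9755]
tray in disp mm [-92.7446 284.6201   0.    ] rotvec [ 0.      0.     -0.2146]
```

Call:
send_rows:
  series:
    - {"wx": 0,"wy": 0,"wz": 0,"dx": 0,"dy": 0,"dz": 1.5,"fingers": 255}
    - {"wx": 0,"wy": 0,"wz": 0,"dx": 0,"dy": 0,"dz": 2,"fingers": 255}
    - {"wx": 0,"wy": 0,"wz": 0,"dx": -0.5,"dy": 0,"dz": 2.5,"fingers": 255}
    - {"wx": 0,"wy": 0,"wz": 0,"dx": -0.5,"dy": 0,"dz": 2.5,"fingers": 255}
    - {"wx": 0,"wy": 0,"wz": 0,"dx": -0.5,"dy": 0,"dz": 2.5,"fingers": 255}
    - {"wx": 0,"wy": 0,"wz": 0.015,"dx": -0.3,"dy": -2,"dz": 1.5,"fingers": 255}
    - {"wx": 0,"wy": 0,"wz": 0.015,"dx": -0.1,"dy": -2,"dz": 0.1,"fingers": 255}
    - {"wx": 0,"wy": 0,"wz": 0.015,"dx": 0,"dy": -2,"dz": 0.1,"fingers": 255}
    - {"wx": 0,"wy": 0,"wz": 0.015,"dx": 0,"dy": -2,"dz": 0.1,"fingers": 255}
    - {"wx": 0,"wy": 0,"wz": 0.015,"dx": 0,"dy": -2,"dz": 0.1,"fingers": 255}
    - {"wx": 0,"wy": 0,"wz": 0.015,"dx": 0,"dy": -2,"dz": 0.1,"fingers": 255}
    - {"wx": 0,"wy": 0,"wz": 0.015,"dx": 0,"dy": -2,"dz": 0.1,"fingers": 255}
    - {"wx": 0,"wy": 0,"wz": 0.015,"dx": 0,"dy": -2,"dz": 0.1,"fingers": 255}
    - {"wx": 0,"wy": 0,"wz": 0.015,"dx": 0,"dy": -2,"dz": 0.1,"fingers": 255}
    - {"wx": 0,"wy": 0,"wz": 0.015,"dx": 0,"dy": -2,"dz": 0.1,"fingers": 255}
    - {"wx": 0,"wy": 0,"wz": 0.015,"dx": 0,"dy": -2,"dz": 0.1,"fingers": 255}
    - {"wx": 0,"wy": 0,"wz": 0.015,"dx": 0,"dy": -2,"dz": 0.1,"fingers": 255}
    - {"wx": 0,"wy": 0,"wz": 0.015,"dx": 0,"dy": -2,"dz": 0.1,"fingers": 255}
    - {"wx": 0,"wy": 0,"wz": 0,"dx": 0,"dy": 0,"dz": 0,"fingers": 255}

```text
t: 15.33
tool_pos: [0.5082, 0.0372, 0.1478]
orientation: [-0.173, 2.569, 0.043]
force: [-0.9, 0.6, -1.6]
opening: 0.0092
```

```bash
python3 -c "
from h import *
tdelta('gb.npy',-.15,.113)"
```

```text
t 15.33 d cm [ 1.1246 -1.6958 -2.155 ] w [ 0.0088 -0.0086  0.0024] rows 0.7107562870158832 0.10024823500623206 open 0.009205363838143991 F [-0.9057  0.5915 -1.6356]
tray in disp mm [-159.0004   18.2247  134.6017] rotvec [-0.0075  0.0097 -0.0024]
```

Call:
send_rows:
  series:
    - {"wx": 0.004,"wy": -0.004,"wz": 0.002,"dx": 0.5,"dy": -0.8,"dz": -1.0,"fingers": 255}
    - {"wx": 0.004,"wy": -0.004,"wz": 0,"dx": 0.5,"dy": -0.8,"dz": -1.0,"fingers": 255}
    - {"wx": 0,"wy": 0,"wz": 0,"dx": 0,"dy": 0,"dz": 0,"fingers": 255}

```text
t: 15.58
tool_pos: [0.5181, 0.019, 0.1273]
orientation: [-0.165, 2.56, 0.052]
force: [-1.1, 0.5, -2.3]
opening: 0.0097
```

```bash
python3 -c "
from h import *
tdelta('gb.npy',-.032,.113)"
```

```text
t 15.58 d cm [11.8236  1.7076 -0.1095] w [0.0002 0.     0.0057] rows 2.864938825668379 0.04574850712862424 open 0.009679273472793898 F [-1.0895  0.495  -2.3067]
tray in disp mm [-151.4643   -1.0334  114.0954] rotvec [-0.0002 -0.     -0.0057]
```

Call:
send_rows:
  series:
    - {"wx": 0,"wy": 0,"wz": 0.003,"dx": 1.7,"dy": 0.3,"dz": 0.05,"fingers": 255}
    - {"wx": 0,"wy": 0,"wz": 0.002,"dx": 1.7,"dy": 0.3,"dz": 0.05,"fingers": 255}
    - {"wx": 0,"wy": 0,"wz": 0,"dx": 1.7,"dy": 0.3,"dz": 0.05,"fingers": 255}
    - {"wx": 0,"wy": 0,"wz": 0,"dx": 1.7,"dy": 0.3,"dz": 0.05,"fingers": 255}
    - {"wx": 0,"wy": 0,"wz": 0,"dx": 1.7,"dy": 0.3,"dz": 0.05,"fingers": 255}
    - {"wx": 0,"wy": 0,"wz": 0,"dx": 1.0,"dy": 0.2,"dz": 0,"fingers": 255}
    - {"wx": 0,"wy": 0,"wz": 0,"dx": 0,"dy": 0,"dz": 0,"fingers": 255}

```text
t: 16.17
tool_pos: [0.6139, 0.0425, 0.1273]
orientation: [-0.17, 2.568, 0.057]
force: [-0.2, -0.0, -2.2]
opening: 0.0101
```

```bash
python3 -c "
from h import *
tdelta('gb.npy',-.032,.105)"
```

```text
t 16.17 d cm [ 2.2513 -0.6404 -0.9055] w [-0.0019 -0.0083  0.0018] rows 0.6018478149433155 0.06964105732918133 open 0.010091703839064924 F [-0.2394 -0.0332 -2.2225]
tray in disp mm [-53.5577   9.4155 114.087 ] rotvec [ 0.003   0.008  -0.0018]
```

Call:
send_rows:
  series:
    - {"wx": 0,"wy": -0.004,"wz": 0.002,"dx": 0.8,"dy": -0.4,"dz": 0,"fingers": 255}
    - {"wx": 0,"wy": -0.004,"wz": 0,"dx": 0.9,"dy": -0.3,"dz": 0,"fingers": 255}
    - {"wx": 0,"wy": 0,"wz": 0,"dx": 0.3,"dy": 0,"dz": -0.2,"fingers": 255}
    - {"wx": 0,"wy": 0,"wz": 0,"dx": 0,"dy": 0,"dz": 0,"fingers": 255}

```text
t: 16.5
tool_pos: [0.6317, 0.0396, 0.1237]
orientation: [-0.177, 2.565, 0.061]
force: [-0.3, 0.6, -2.0]
opening: 0.0093
```

```bash
python3 -c "
from h import *
tdelta('gb.npy',-.032,.105)
for n in ('scene',): cv2.imwrite(f'pics/{n}5.png',robot.read_camera(n)[:,:,::-1])
a=cv2.imread('pics/scene5.png')[150:300,240:440]
cv2.imwrite('pics/c5.png',cv2.resize(a,None,fx=4,fy=4,interpolation=cv2.INTER_CUBIC))"
```

```text
t 16.5 d cm [ 0.4725 -0.3546 -0.545 ] w [-0.0029 -0.0058 -0.0041] rows 0.19275924623794544 0.06133194955935946 open 0.009278597424843079 F [-0.3062  0.6373 -1.977 ]
tray in disp mm [-36.2728   4.1784 110.4702] rotvec [0.0036 0.0054 0.0041]
```

View pics/c5.png

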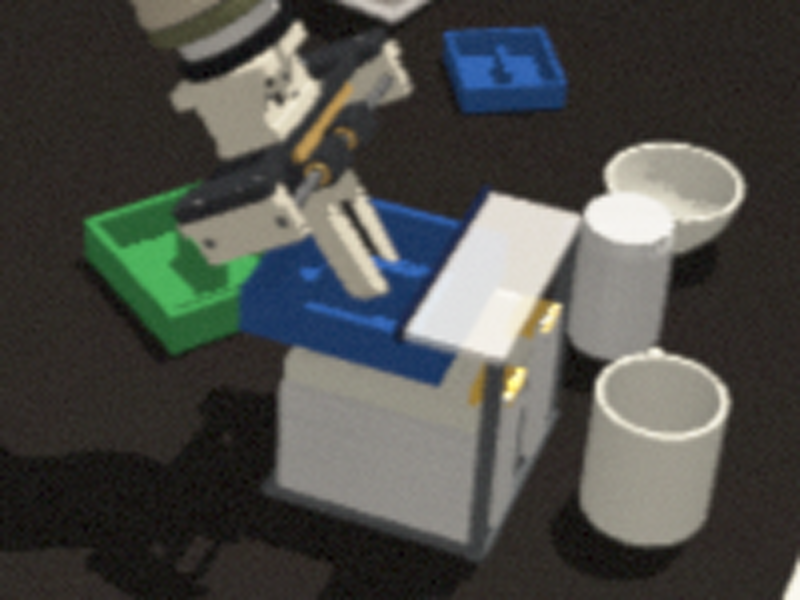

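Call:
send_rows:
  series:
    - {"wx": -0.002,"wy": -0.005,"wz": -0.004,"dx": 0.4,"dy": -0.35,"dz": -0.3,"fingers": 255}
    - {"wx": 0,"wy": 0,"wz": 0,"dx": 0,"dy": 0,"dz": -0.1,"fingers": 255}
    - {"wx": 0,"wy": 0,"wz": 0,"dx": 0,"dy": 0,"dz": 0,"fingers": 255}

```text
t: 16.8
tool_pos: [0.6343, 0.0367, 0.1192]
orientation: [-0.173, 2.561, 0.056]
force: [0.4, 0.2, -2.3]
opening: 0.0096
```

```bash
python3 -c "
from h import *
tdelta('gb.npy',-.031,.06)"
```

```text
t 16.8 d cm [ 0.3097 -0.0497 -4.5954] w [-0.0009 -0.0014 -0.0004] rows 1.1045725203356487 0.013544324616772352 open 0.009582838812191468 F [ 0.3566  0.2231 -2.2541]
tray in disp mm [-34.0188   0.9202 105.9583] rotvec [0.001  0.0013 0.0004]
```

Call:
send_rows:
  series:
    - {"wx": 0,"wy": 0,"wz": 0,"dx": 0.2,"dy": -0.05,"dz": -0.5,"fingers": 255}
    - {"wx": 0,"wy": 0,"wz": 0,"dx": 0.1,"dy": 0,"dz": -0.6,"fingers": 255}
    - {"wx": 0,"wy": 0,"wz": 0,"dx": 0,"dy": 0,"dz": -0.6,"fingers": 255}
    - {"wx": 0,"wy": 0,"wz": 0,"dx": 0,"dy": 0,"dz": 0,"fingers": 255}

```text
t: 17.13
tool_pos: [0.6388, 0.036, 0.1033]
orientation: [-0.172, 2.556, 0.055]
force: [-2.7, -0.5, 2.2]
opening: 0.0096
```

```bash
python3 -c "
from h import *
tdelta('gb.npy',-.031,.06)"
```

```text
t 17.13 d cm [-0.1471  0.019  -3.0103] w [-0.0006  0.0032 -0.    ] rows 0.7227632162878397 0.026124084964335926 open 0.009649788731594576 F [-2.6666 -0.4627  2.1831]
tray in disp mm [-29.5243  -0.3839  90.0884] rotvec [ 0.0001 -0.0033  0.    ]
```

Call:
send_rows:
  series:
    - {"wx": 0,"wy": 0.003,"wz": 0,"dx": -0.15,"dy": 0,"dz": -0.6,"fingers": 255}
    - {"wx": 0,"wy": 0,"wz": 0,"dx": 0,"dy": 0,"dz": -0.6,"fingers": 255}
    - {"wx": 0,"wy": 0,"wz": 0,"dx": 0,"dy": 0,"dz": -0.6,"fingers": 255}
    - {"wx": 0,"wy": 0,"wz": 0,"dx": 0,"dy": 0,"dz": -0.6,"fingers": 255}
    - {"wx": 0,"wy": 0,"wz": 0,"dx": 0,"dy": 0,"dz": 0,"fingers": 255}

```text
t: 17.55
tool_pos: [0.6397, 0.0359, 0.0806]
orientation: [-0.172, 2.554, 0.055]
force: [-4.1, -0.4, 4.4]
opening: 0.0097
```

```bash
python3 -c "
from h import *
tdelta('gb.npy',-.03,.058)
for n in ('scene',): cv2.imwrite(f'pics/{n}6.png',robot.read_camera(n)[:,:,::-1])
a=cv2.imread('pics/scene6.png')[150:300,240:440]
cv2.imwrite('pics/c6.png',cv2.resize(a,None,fx=4,fy=4,interpolation=cv2.INTER_CUBIC))"
```

```text
t 17.55 d cm [-0.1348  0.0465 -0.934 ] w [-0.0003  0.0055  0.0002] rows 0.22656398285822044 0.04432557889676533 open 0.009658443708758032 F [-4.097  -0.4082  4.4125]
tray in disp mm [-28.654   -0.6462  67.316 ] rotvec [-0.0004 -0.0055 -0.0002]
```

View pics/c6.png

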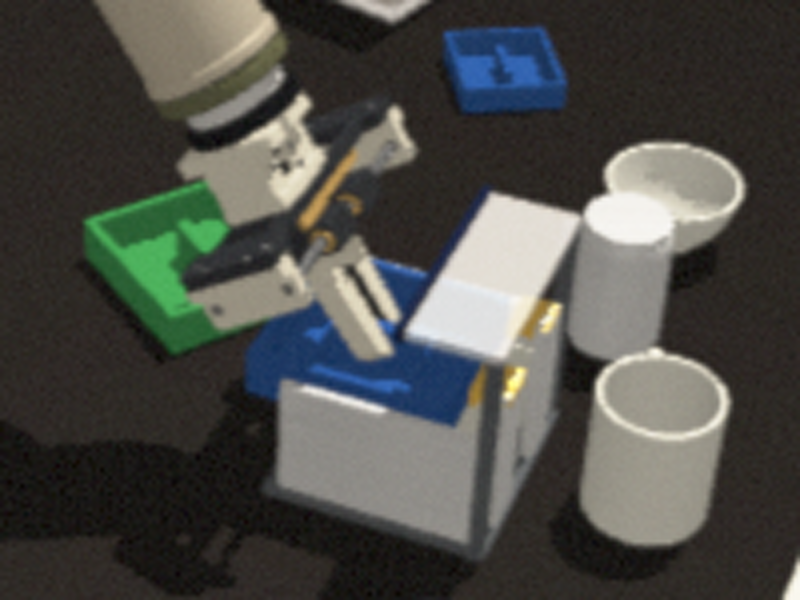

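Entering the guides well. Finish the press, then slide.

Call:
send_rows:
  series:
    - {"wx": 0,"wy": 0.004,"wz": 0,"dx": -0.1,"dy": 0.05,"dz": -0.5,"fingers": 255}
    - {"wx": 0,"wy": 0,"wz": 0,"dx": 0,"dy": 0,"dz": -0.5,"fingers": 255}
    - {"wx": 0,"wy": 0,"wz": 0,"dx": 0.5,"dy": 0.08,"dz": 0,"fingers": 255}
    - {"wx": 0,"wy": 0,"wz": 0,"dx": 0.6,"dy": 0.1,"dz": 0,"fingers": 255}
    - {"wx": 0,"wy": 0,"wz": 0,"dx": 0.6,"dy": 0.1,"dz": 0,"fingers": 255}

```text
t: 18.02
tool_pos: [0.6562, 0.0383, 0.0722]
orientation: [-0.172, 2.557, 0.053]
force: [-5.6, -0.5, 5.3]
opening: 0.0093
```

```bash
python3 -c "
from h import *
tdelta('gb.npy',0,.058)"
```

```text
t 18.02 d cm [ 1.1868  0.2045 -0.0948] w [0.0007 0.002  0.0005] rows 0.2897015996472759 0.01778995087100739 open 0.009331304625938432 F [-5.5646 -0.5482  5.2872]
tray in disp mm [-12.0104  -0.4444  58.9405] rotvec [-0.001  -0.0019 -0.0005]
```

Call:
send_rows:
  series:
    - {"wx": 0,"wy": 0.002,"wz": 0,"dx": 0.5,"dy": 0.1,"dz": -0.1,"fingers": 255}
    - {"wx": 0,"wy": 0,"wz": 0,"dx": 0.4,"dy": 0.08,"dz": 0,"fingers": 255}
    - {"wx": 0,"wy": 0,"wz": 0,"dx": 0.1,"dy": 0,"dz": 0,"fingers": 255}

```text
t: 18.27
tool_pos: [0.6669, 0.0398, 0.0719]
orientation: [-0.173, 2.56, 0.053]
force: [-19.2, -4.1, 15.4]
opening: 0.0094
```

```bash
python3 -c "
from h import *
tdelta('gb.npy',0,.058)"
```

```text
t 18.27 d cm [ 0.1222  0.0555 -0.0634] w [ 0.0013 -0.001   0.0003] rows 0.03559649513672618 0.013289526950041273 open 0.009413922349016673 F [-19.21    -4.112   15.4184]
tray in disp mm [-1.3006 -0.4008 58.6404] rotvec [-0.0012  0.0011 -0.0003]
```

Call:
send_rows:
  series:
    - {"wx": 0,"wy": 0,"wz": 0,"dx": 0,"dy": 0,"dz": 0.3,"fingers": 255}
    - {"wx": 0,"wy": 0,"wz": 0,"dx": -0.03,"dy": 0,"dz": 0.4,"fingers": 255}
    - {"wx": 0,"wy": 0,"wz": 0,"dx": 0,"dy": 0,"dz": 0.3,"fingers": 255}

```text
t: 18.52
tool_pos: [0.6668, 0.0398, 0.0824]
orientation: [-0.173, 2.561, 0.053]
force: [-3.9, 0.0, 3.0]
opening: 0.0099
```

```bash
python3 -c "
from h import *
tdelta('gb.npy',0,.072)"
```

```text
t 18.52 d cm [0.131  0.0555 0.2829] w [ 0.0013 -0.0014  0.0001] rows 0.0759402764720337 0.015761297715677212 open 0.009948063466302438 F [-3.9291  0.01    2.95  ]
tray in disp mm [-1.3945 -0.3889 69.1794] rotvec [-0.0011  0.0016 -0.0001]
```

Call:
send_rows:
  series:
    - {"wx": 0,"wy": 0,"wz": 0,"dx": 0,"dy": 0,"dz": 0.15,"fingers": 255}
    - {"wx": 0,"wy": 0,"wz": 0,"dx": 0,"dy": 0,"dz": 0.05,"fingers": 255}
    - {"wx": 0,"wy": 0,"wz": 0,"dx": 0,"dy": 0,"dz": 0,"fingers": 255}

```text
t: 18.77
tool_pos: [0.6668, 0.0398, 0.0853]
orientation: [-0.173, 2.56, 0.053]
force: [3.8, 1.5, -1.1]
opening: 0.0095
```

```bash
python3 -c "
from h import *
tdelta('gb.npy',0,.072)
for n in ('scene',): cv2.imwrite(f'pics/{n}7.png',robot.read_camera(n)[:,:,::-1])
a=cv2.imread('pics/scene7.png')[150:300,240:440]
cv2.imwrite('pics/c7.png',cv2.resize(a,None,fx=4,fy=4,interpolation=cv2.INTER_CUBIC))"
```

```text
t 18.77 d cm [ 0.1318  0.0567 -0.007 ] w [ 0.0015 -0.001   0.    ] rows 0.03443909364864219 0.014188786903935963 open 0.00953619472553155 F [ 3.799   1.5474 -1.115 ]
tray in disp mm [-1.3976 -0.4022 72.0767] rotvec [-0.0013  0.0012 -0.    ]
```

View pics/c7.png

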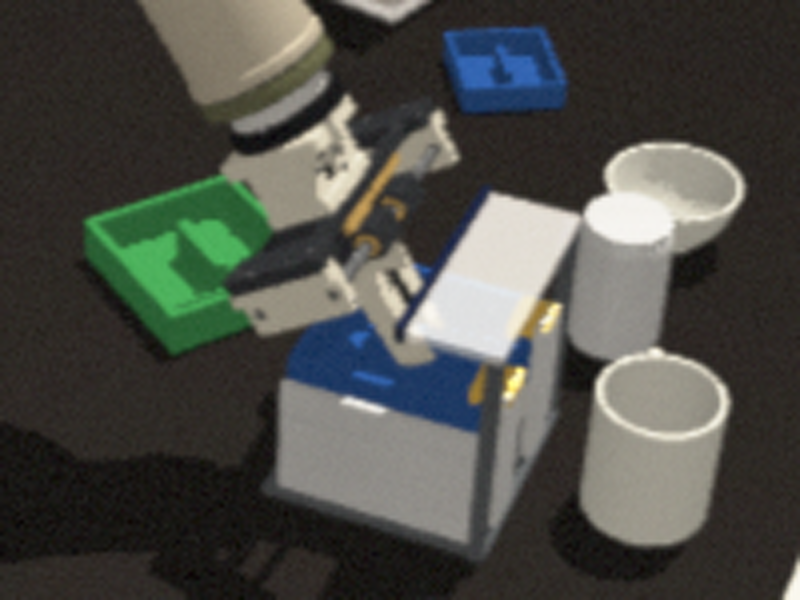

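Against the catch. Release and retreat.

Call:
send_rows:
  series:
    - {"wx": 0,"wy": 0,"wz": 0,"dx": 0,"dy": 0,"dz": 0,"fingers": 137}
    - {"wx": 0,"wy": 0,"wz": 0,"dx": 0,"dy": 0,"dz": 0,"fingers": 137}
    - {"wx": 0,"wy": 0,"wz": 0,"dx": 0,"dy": 0,"dz": 0,"fingers": 137}
    - {"wx": 0,"wy": 0,"wz": 0,"dx": 0,"dy": 0,"dz": 0,"fingers": 137}
    - {"wx": 0,"wy": 0,"wz": 0,"dx": 0,"dy": 0,"dz": 0,"fingers": 137}

```text
t: 19.23
tool_pos: [0.6655, 0.0397, 0.0831]
orientation: [-0.173, 2.563, 0.053]
force: [0.6, -0.6, 0.3]
opening: 0.0382
```

```bash
python3 -c "
from h import *
tdelta('gb.npy',0,.072)
snap('w9'); overlay('w9',D,.072)"
```

```text
t 19.23 d cm [0.256  0.0716 0.2112] w [ 0.0013 -0.0039  0.0004] rows 0.08142029009960229 0.033395374191082156 open 0.03819805875570728 F [ 0.5562 -0.5895  0.332 ]
tray in disp mm [-2.6876 -0.3743 69.9069] rotvec [-0.0008  0.0041 -0.0004]
```

View pics/w9_o.png

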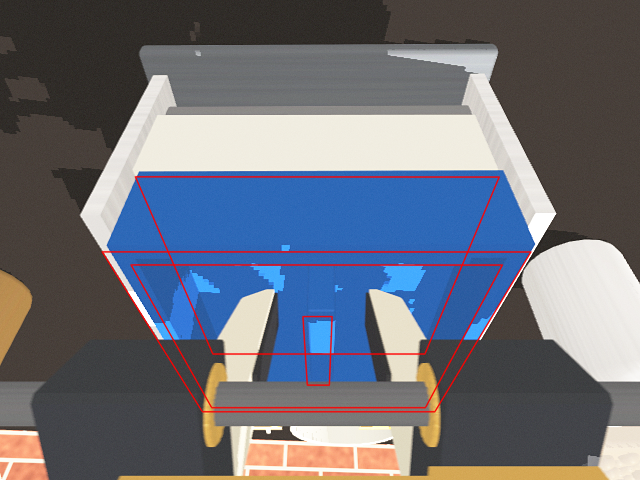

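Call:
send_rows:
  series:
    - {"wx": 0,"wy": 0,"wz": 0,"dx": -0.55,"dy": -0.08,"dz": 0.85,"fingers": 137}
    - {"wx": 0,"wy": 0,"wz": 0,"dx": -1.1,"dy": -0.15,"dz": 1.7,"fingers": 137}
    - {"wx": 0,"wy": 0,"wz": 0,"dx": -1.1,"dy": -0.15,"dz": 1.7,"fingers": 137}
    - {"wx": 0,"wy": 0,"wz": 0,"dx": -1.1,"dy": -0.15,"dz": 1.7,"fingers": 137}
    - {"wx": 0,"wy": 0,"wz": 0,"dx": -1.1,"dy": -0.15,"dz": 1.7,"fingers": 137}
    - {"wx": 0,"wy": 0,"wz": 0,"dx": -1.1,"dy": -0.15,"dz": 1.7,"fingers": 137}
    - {"wx": 0,"wy": 0,"wz": 0,"dx": -1.1,"dy": -0.15,"dz": 1.7,"fingers": 137}
    - {"wx": 0,"wy": 0,"wz": 0,"dx": -2,"dy": 0,"dz": 0,"fingers": 137}
    - {"wx": 0,"wy": 0,"wz": 0,"dx": -2,"dy": 0,"dz": 0,"fingers": 137}
    - {"wx": 0,"wy": 0,"wz": 0,"dx": 0,"dy": 0,"dz": 0,"fingers": 137}

```text
t: 20.12
tool_pos: [0.5478, 0.0294, 0.1966]
orientation: [-0.173, 2.566, 0.053]
force: [0.4, -0.6, -0.5]
opening: 0.0431
```

```bash
python3 -c "
from h import *
print(robot.read_state()['force']); snap('w10'); overlay('w10',D,.072)
cv2.imwrite('pics/scene8.png',robot.read_camera('scene')[:,:,::-1])
a=cv2.imread('pics/scene8.png')[150:300,240:440]
cv2.imwrite('pics/c8.png',cv2.resize(a,None,fx=4,fy=4,interpolation=cv2.INTER_CUBIC))"
```

```text
[ 0.3958 -0.5938 -0.4745]
```

View pics/w10_o.png

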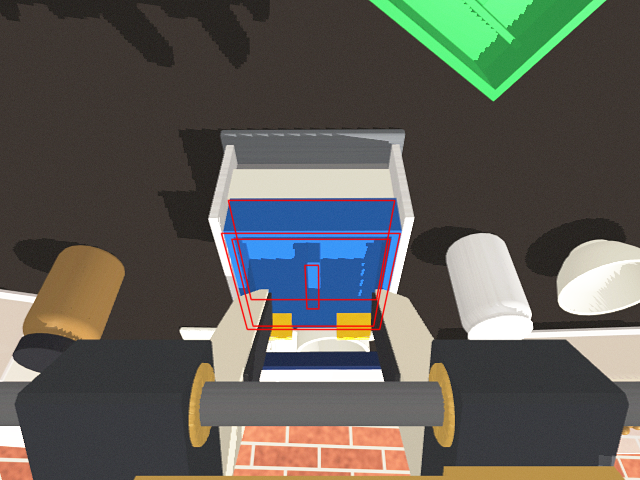

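View pics/c8.png

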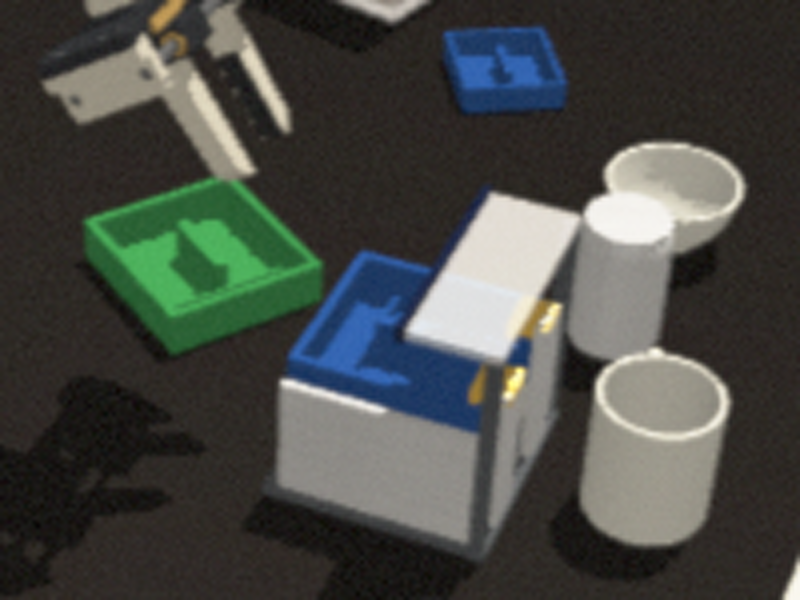

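Both trays sit level at home. The blue one is under the catches, the white one is directly below it, and the gripper is clear.

```bash
python3 -c "
from plant import robot
print(robot.close_job())"
```

```text
the job is handed in; nothing more can be done
None
```

Both trays are back in the dispenser, the white one first and the blue one on top. I handed the job in at about 20 s; closing it gives no verdict, so whether it passed is unconfirmed.

Each tray was gripped by its rib with the gripper leaned back 33°. I pressed it down to about 58 mm (underside height), slid it to the back stops, let it rise to about 72 mm under the catches, and let go. The white tray was released and checked by camera before I loaded the blue one.

**Last checks:**
- **Position:** the wrist picture shows the blue tray's far rim under the yellow catches. The white tray's front face is flush beneath it. Both match the modelled home outline to about 2 mm.
- **Blue tray while gripped:** just before release, arm readings put it at x -1.4, y -0.4, z 72.1 mm, and level.
- **Clear of the robot:** the measured force was near zero after retreating.
- **Bystanders:** I only looked. The bowl, tin, mug and jar appeared unmoved in the last views. The cup and spoon were not in those views, and the arm did not touch them as far as I saw.

**Off from plan:**
- Pushing the white tray against the back stops briefly read about 50 N forward at the wrist (limit 120 N), so I eased the push on the blue tray to about 19 N.
- The overlays sat a few pixels (about 2 mm) off the modelled home position. That is within the camera calibration error.

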